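Hook the mould carriage's return spring back on its post

ROBOT

A 6-joint arm with a two-finger parallel gripper is mounted at the origin on the work surface. World frame = base frame: x ahead of the robot, y to its left, z up, the work surface at z = 0. Lengths are in mm, angles in rad, forces in N, time in s.
With the tool pointing down it reaches from about 350 to 975 mm from the base axis. Payload 7.1 kg.
Tool frame: the origin (TCP) lies midway between the tips of the shut fingers; the grasp point (between the pads) lies 19 mm behind it (ctrl.grip_depth is the distance from the TCP to the grasp point, in mm); z points along the fingers, y is the line along which they close (so a half turn about z gives the same grasp; the last joint's range is limited). The gripper opens to 88 mm and grips with 3 to 60 N. Pads are 20 mm wide; open, the fingers measure 115 mm over their backs; the gripper's body (75 mm by 178 mm) begins 61 mm behind the grasp point.
Start: joints at [-1.226, 0.423, 1.63, -0, 1.089, -0.019], TCP at [222.409, -584.071, 182.875] pointing down, gripper open.
Joint ranges: [-3, 3], [-0.9, 2.11], [0.09, 2.58], [-1.31, 4.45], [0.11, 2.69], [-2.54, 2.54]. Speed limits (rad/s): [2.39, 2.39, 3.01, 3.14, 3.14, 3.14].

INTERFACE

Orientations are given as a rotation vector (axis times angle).
In Python, from workcell import ctrl, cams gives the robot as it stands.
- The arm moves only by the tool move_arm, never from a script. Its argument "steps" is a list of rows, each a list of 3 entries, a list of its own where there are three numbers: the shift along the tool's x, y, z in units of 25 mm (1.0 is 25 mm), then the turn about the tool's z in units of 5 degrees (1.0 is 5 degrees), then the closure, from 0 (fully open) to 1 (shut). A call has 1 to 20 rows; each row shifts and turns the commanded pose from where the row before left it, along the tool's axes as they then stand; what a row does not reach is not made up. A row lasts 1/12 s, in which the tool goes at most 41.7 mm and 7.16 degrees, less where a joint would pass 70% of its speed; a pose out of reach is approached as far as the arm can. A call is refused whole if a number of a shift passes 1 or a number of a turn 1, either way. A call with a gripper value outside its range is refused whole. The fingers move at their own pace and stop on an object; the grip force is fixed at half the most. Time passes only in rows, so rows that do not move let the fingers close. It gives the time, the measured TCP pose, the force, the opening and the grip force at its end, in the units of the state.
- ctrl.get_obs(): the state, without advancing time (a new reading comes with each control period).
- cams.get_image(name): name is "side" or "top" or "wrist"; returns a dict with "image" (384x512x3 uint8, red, green, blue), "camera_matrix" (3x3 intrinsics, pixels), "xyz" and "rotation" of the camera in the world; the wrist camera has in their place "mount" (4x4, takes a point from camera to tool coordinates, whose origin is the TCP and whose axes are the flange's). Camera axes: x right, y down, z forward; pixel columns grow to the right and rows downward; lengths in mm; the calibration is good to about 2 mm. A picture is of the moment at which its call begins: read the wrist's pose just before it. There is no depth.
- ctrl.close_job(): hands the job in; it is judged then, once.
Trained networks look in the newest picture that a camera, given by its name, has taken for a name from the list of things; names that differ only in an ending like _2 or _b are one class to them, and where a whole thing is asked for, a point or a joint stands for the part that bears it (a point fixed in the world has none). Each returns a list of dicts, best first, with "p" (0 to 1); they miss things now and then, are a little off and sometimes report something else, mostly with a low value. They report only what shows in the picture. A call takes as long as a camera call. They do not tell look-alikes from the thing itself.
- cams.boxes_of(camera, thing): "rect" ([centre column, centre row, width, height] in pixels, round what is visible of it).
- cams.cut_out(camera, thing): "pixels" (384x512 bool, what is visible of it) and "rect" ([centre column, centre row, width, height] in pixels, round what is visible of it).
The state is a dict: "t": time; "qpos": joint angles; "qvel": joint speeds; "joint_torque": joint torques, N m; "ee_pos": TCP position; "orientation": TCP orientation; "ft_force": force on the tool from outside, world axes, zero at the start; "moment": the same for the moment, N m; "width": finger opening in mm; "grasp_force": force on a finger pad.
Only numpy, scipy, OpenCV 4.12 (cv2) and the standard library are available. Lean on these libraries where they do the work, as an engineer would, in place of code of your own. Each camera call takes 0.05 s, during which the arm holds its last target. There are 200 camera calls.

TASK

The return spring of the mould clamp is off its post: with the red spring puller from the wooden block, catch the pull eye of the spring's keyhole hook plate, stretch the spring past the post, bring the keyhole down over the brass head by feel and ease it back until the plate sits fully home on the post's neck, holding the carriage against its stops. Then stand the puller back in its hole in the block and let go. Handle the spring and its plate only with the puller, never stretch it by more than 55 mm, do not force the plate or let it snap back, and leave everything else in place.

Things in the scene. Friction and masses are not known exactly. Their poses are not given: they have to be found in the camera images.
- puller: Spring puller, 107 mm tall, 0.13 kg, standing in the block. Origin: centre of the rod's lower end; z up to the handle; x the way its foot points. Rod 6 mm dia. Foot 4 mm thick, 5 mm wide, its tip 8 mm from the axis along x. Pressing collar 16 mm dia, z 13 to 17 mm. Guard disc 33 mm dia, z 45 to 49 mm. White dot on the top: foot side.
- puller_grip (a point): Middle of the puller's red handle: 22 x 22 mm square, flats facing the puller's x and y, z 49 to 107 mm. This point is 78 mm above the puller's origin. Gripped with about 100 N it takes the spring's pull at the foot (up to 11 N) without slipping.
- stand_hole (a point): Mouth of the puller's hole in the wooden tool block (70 x 136 x 55 mm, top 55 mm above the bench, does not move). Hole 22 x 22 mm square, sides along this frame's x and y, 50 mm deep, z up. The guard disc rests on the block's top round the hole, so the puller's origin then is 45 mm below this point. A green driver stands 70 mm away along -y.
- clamp: Mould clamp, fixed. Origin: centre of its underside on the bench. Bed 180 (x) x 355 (y) x 22 mm high; free top 22 mm above the origin. Mould carriage on rods at y above 20 mm; bridge with air cylinder at y 75 to 135 mm, 220 mm high. Slot with the anchor post at x 0, y about -118 mm; the spring runs from the carriage to -y and is stretched towards -y.
- slot_mid (a point): Middle of the post's adjusting slot, 20 mm above the bed (plate's mid-plane when home). Axes as clamp. The post is bolted in the slot up to 9 mm either way along y of here, at x 0; its setting is not measured, so find it by feel or sight. Post: boss 21 mm dia up to 7 mm below this height, neck 6 mm dia up to 6 mm above, domed brass head 12 mm dia from 6 to 14.5 mm above.
- hook_seat (a point): Hook plate, steel, 80 x 25 x 4 mm; x outward along the spring, z up, mid-thickness. Here the neck's axis lies when home. Keyhole: narrow end 8 mm wide up to x +3 mm, widening from x -6 to -10, wide end 15 mm wide from x -23.5 to -10: the head passes only with the post's axis at x -17.5 to -14.5 mm, 1.5 mm either side. Solid shank 16 mm wide from x -48 to -23.5 mm.
- pull_eye (a point): Centre of the pull eye in the plate's outer end: opening 14.5 (x) x 10 mm (y), then an end bar 5 mm wide. 20.2 mm outward (x) of hook_seat, mid-thickness, axes as there. At the start the plate is level, its underside 18 mm above the bed. The foot goes in and out with the rod's axis 0.8 to 4.2 mm inward of here (x -4.2, rod on the eye's inner edge); pulling, the rod lies at x +4.2.
- hook (a joint): Stretch of the spring, m, 0 at free length (hook_seat then 118 mm from the carriage pin). 0.011 to 0.029 when home, by the post's setting (0.020 with the post in the slot's middle); 14.5 to 17.5 mm more when the wide end is over the head. Pull = 1.4 N + 180 N/m x stretch.
- carriage (a joint): Mould carriage's distance from its stops, m, 0 home, up to 0.030; grows to clamp +y. It slides at about 1 N, so pulling the spring first draws it home. The spring's pin moves with it (home: 138 mm from slot_mid, at x 0 of the clamp, at the plate's height).
- spring_swing (a joint): Swing of the spring about the carriage's upright pin, rad: 0 straight towards the post, negative swung to the clamp's -x side (the robot's side), up to 0.75 either way. Swings freely with little friction.
- spring_lift (a joint): Lift of the spring about the same pin, rad: 0 level, lying at its lowest (home level), up to 0.40 with the plate raised. Falls under its own weight, the moving parts weigh about 0.12 kg.
- mould0: yellow mould, rubber block 72 x 50 x 30 mm, leave alone
- mould1: yellow mould, rubber block 72 x 50 x 30 mm, leave alone
- mould2: yellow mould, rubber block 72 x 50 x 30 mm, leave alone
- spray: white spray bottle, 150 mm tall, leave alone
- screw_jar: jar of screws, 70 mm tall, leave alone
- spanner: spanner, lying on the bench, leave alone
- nozzle: brass nozzle on the clamp's bed, 20 mm dia, 24 mm tall, leave alone
- driver: green driver in the block, 109 mm tall, leave alone
Things that resemble listed ones, but are neither listed nor needed, are in the scene too. Leave any blue look-alike of the puller alone. Of the things shaped like the part that bears stand_hole, the wooden one is meant.

How it is judged (in metres and radians):
On the way, in this order (a step that is already met when the one before it is completed fails the run):
1. the puller, held in the gripper and with its foot in the pull eye, has stretched the spring by more than 24 mm (value of joint hook above 0.024 m and contact force between puller and hook above 3 N and contact force between the fingers and puller above 3 N), for 0.1 s.
2. the plate sits home on the post's neck under the head, the spring's pull carried by the post and the carriage at its stops (contact force between hook and clamp above 2 N and value of joint spring_lift below 0.05 rad and value of joint carriage below 0.002 m and value of joint hook above 0.008 m), for 0.2 s.
At the end, for the whole second after the job is handed in: the plate at its lowest level under the head (lift below 0.05 rad), held stretched by the post alone (more than 2 N on it), the carriage within 2 mm of its stops; the puller released, at rest, upright (0.1 rad) and down in its hole to 4 mm (all of step 2 and horizontal distance between puller and stand_hole below 0.008 m and angle between puller's own z axis and vertical below 0.1 rad and z of puller in the frame of stand_hole below -0.041 m and linear speed of puller below 0.02 m/s and contact force between the fingers and puller below 0.1 N); the robot touches nothing.
It fails at once if the spring is stretched by more than 55 mm (value of joint hook above 0.055 m).
It fails at once if the plate is forced: more than 15 N between plate and post or 25 N between puller and plate (contact force between hook and clamp above 15 N or contact force between puller and hook above 25 N).
It fails at once if the plate snaps back faster than 0.5 m/s (velocity of joint hook below -0.5 m/s).
It fails at once if the fingers or the arm touch the spring or its plate (contact force between any of the fingers, the arm and spring_swing above 0.5 N).
It fails at once if a bystander is moved by more than 20 mm (distance of any of mould0, mould1, mould2, spray, screw_jar, spanner, nozzle, driver from where it was at the start of the episode above 0.02 m).
It also fails if it takes over 72 s, if anything falls off the work surface, if the arm or the gripper's body presses on something with over 40 N, if the wrist force passes 120 N, or if a joint passes its speed limit or range.

## Working session

There is one attempt and no reset: what is moved stays moved. The work goes in short steps, Python scripts to look and compute and a tool call to move; the robot and the scene stay as the last step left them, time stands still between calls to the robot, and variables do not carry over. Pictures are saved under pics/ and viewed, at most 10 in all, crops included, and the job is handed in when it is done.

Besides the shell and the picture viewer there is one more tool, called in YAML: its name, and indented under it one key for each argument. move_arm: Moves the arm, as the interface text tells. Its arguments: {"type":"object","properties":{"steps":{"type":"array"}},"required":["steps"]}

```bash
ls; mkdir -p pics; cat > h.py <<'E'
import numpy as np,cv2
from workcell import ctrl,cams
from scipy.spatial.transform import Rotation as R
def shot(n):
    o=ctrl.get_obs(); d=cams.get_image(n); K=np.array(d["camera_matrix"])
    if n=="wrist":
        T=np.eye(4);T[:3,:3]=R.from_rotvec(o["orientation"]).as_matrix();T[:3,3]=o["ee_pos"]
        C=T@np.array(d["mount"]); r,p=C[:3,:3],C[:3,3]
    else: r,p=np.array(d["rotation"]),np.array(d["xyz"])
    return d["image"],K,r,p
def ray(c,uv):
    v=c[2]@np.linalg.inv(c[1])@np.array([uv[0],uv[1],1.]); return v/np.linalg.norm(v)
def atz(c,uv,z):
    v=ray(c,uv); return c[3]+v*(z-c[3][2])/v[2]
def tri(l):
    A=0;b=0
    for c,uv in l:
        v=ray(c,uv);P=np.eye(3)-np.outer(v,v);A=A+P;b=b+P@c[3]
    return np.linalg.solve(A,b)
def proj(c,X):
    q=c[1]@(c[2].T@(np.array(X)-c[3]));return q[:2]/q[2]
def save(img,n): cv2.imwrite("pics/"+n,cv2.cvtColor(img,cv2.COLOR_RGB2BGR))
E
python3 - <<'E'
from h import *
np.set_printoptions(precision=1,suppress=True)
print(ctrl.get_obs())
ims=[]
for n in ["side","top"]:
    c=shot(n);ims.append(c[0]);print(n,c[1].tolist(),c[2].tolist(),c[3])
    for t in ["puller","stand_hole","clamp","slot_mid","hook_seat","pull_eye","driver","nozzle"]:
        try: print(t,[(round(float(b["p"]),2),np.round(b["rect"]).tolist()) for b in cams.boxes_of(n,t)][:4])
        except Exception as e: print(t,e)
    save(c[0],n+"0.png")
E
```

```text
pics
{'t': 0.0, 'qpos': array([-1.2,  0.4,  1.6, -0. ,  1.1, -0. ]), 'qvel': array([-0., -0., -0., -0.,  0., -0.]), 'joint_torque': array([ -0. , -54.5, -27.4,   0.1,   0. ,  -0. ]), 'ee_pos': array([ 222.2, -583.5,  182.1]), 'orientation': array([-3.1, -0.6,  0. ]), 'ft_force': array([-0.6,  0.3, -0.5]), 'moment': array([0., 0., 0.]), 'grasp_force': 0.0, 'width': 87.69691398902972}
side [[493.842143631563, 0.0, 253.84270337643025], [0.0, 493.842143631563, 193.39611248050795], [0.0, 0.0, 1.0]] [-2.0570733312152787, 0.4270653331269118, -0.24781374045910753] [   89.3 -1166.9   820.6]
puller [(0.74, [306.0, 196.0, 26.0, 19.0])]
stand_hole [(0.85, [292.0, 350.0, 60.0, 65.0]), (0.61, [263.0, 282.0, 53.0, 50.0]), (0.46, [330.0, 308.0, 31.0, 33.0])]
clamp [(0.64, [246.0, 181.0, 68.0, 107.0])]
slot_mid [(0.55, [248.0, 180.0, 66.0, 103.0])]
hook_seat [(0.49, [225.0, 199.0, 15.0, 15.0])]
pull_eye []
driver [(0.8, [272.0, 269.0, 7.0, 23.0])]
nozzle []
top [[378.3452503448453, 0.0, 259.27663037470364], [0.0, 378.3452503448453, 196.47770505642626], [0.0, 0.0, 1.0]] [-2.179847081233805, 2.1501411820356573, -0.12615525193396862] [ 436.2  -29.  1396.2]
puller [(0.51, [337.0, 266.0, 22.0, 22.0]), (0.44, [329.0, 227.0, 12.0, 7.0])]
stand_hole [(0.74, [335.0, 227.0, 43.0, 18.0]), (0.64, [401.0, 238.0, 44.0, 21.0])]
clamp [(0.88, [222.0, 193.0, 104.0, 76.0]), (0.73, [354.0, 175.0, 14.0, 24.0]), (0.62, [228.0, 212.0, 15.0, 22.0])]
slot_mid [(0.61, [222.0, 191.0, 109.0, 79.0])]
hook_seat [(0.24, [213.0, 195.0, 46.0, 53.0])]
pull_eye [(0.49, [227.0, 213.0, 16.0, 17.0])]
driver [(0.52, [239.0, 142.0, 14.0, 16.0])]
nozzle []
```

```bash
sed -i 's/r,p=np.array(d\["rotation"\]),/r,p=R.from_rotvec(np.array(d["rotation"]).reshape(-1)).as_matrix(),/' h.py
python3 - <<'E'
import cv2
t=cv2.imread("pics/top0.png");cv2.imwrite("pics/top1.png",cv2.resize(t[110:310,160:430],None,fx=2.9,fy=2.9,interpolation=cv2.INTER_CUBIC))
E
```

```text
(no output)
```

View pics/side0.png

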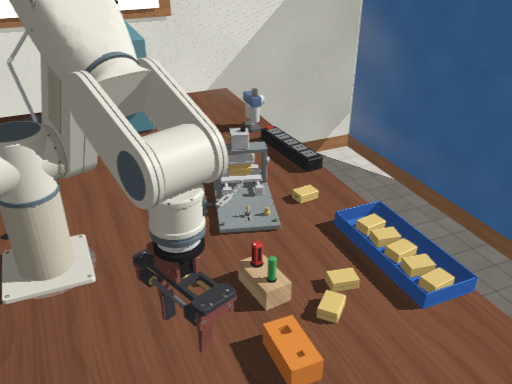

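View pics/top1.png

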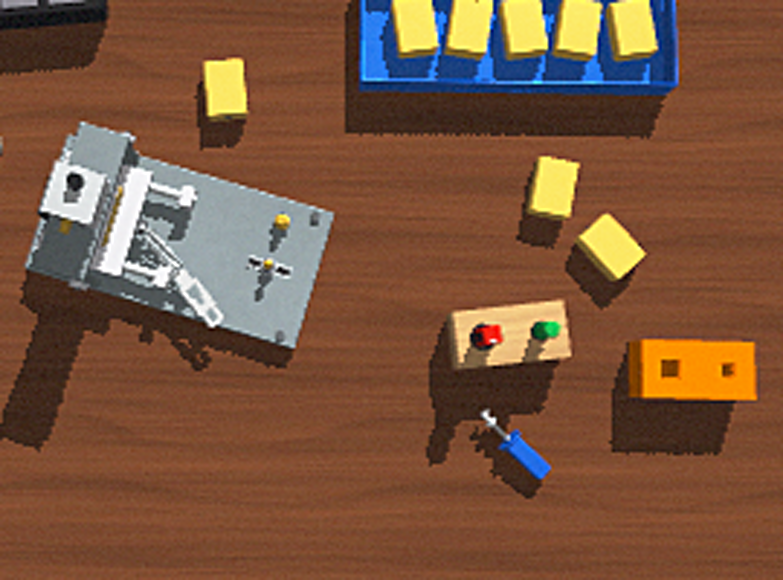

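Side: red puller (257,253) and green driver (272,269) in the wooden block (264,282). The orange block (292,350) is a decoy, and in the top view the blue tool lies on the bench. The plate is swung to the robot's side at about top px (231,212), the post at (252,201).

```bash
python3 - <<'E'
from h import *
np.set_printoptions(precision=1,suppress=True)
c=shot("top"); f=lambda x,y:(160+x/2.9,110+y/2.9)
print("dot? puller",atz(c,f(487,335),117),"driver",atz(c,f(546,329),119))
for n,p,z in [("post",(268,265),56),("plate end",(211,320),42),("plate in",(180,275),42),("slot l",(250,260),22),("slot r",(288,271),22),("bedSE",(331,212),22),("bedSW",(293,348),22),("nozzle",(282,221),46)]: print(n,atz(c,f(*p),z))
for n,p in [("blk",(452,312)),("blk",(565,300)),("blk",(571,355)),("blk",(457,369))]: print(n,atz(c,f(*p),55))
o=ctrl.get_obs(); print(R.from_rotvec(o["orientation"]).as_matrix(), cams.get_image("wrist")["mount"],cams.get_image("wrist")["camera_matrix"])
E
```

```text
dot? puller [ 485.7 -265.8  117. ] driver [ 493.5 -334.1  119. ]
post [570.1  -8.7  56. ]
plate end [502.4  60.8  42. ]
plate in [557.5 100.3  42. ]
slot l [579.5  14.6  22. ]
slot r [566.3 -33.4  22. ]
bedSE [642.  -86.8  22. ]
bedSW [469.9 -41.   22. ]
nozzle [626.3 -25.   46. ]
blk [ 515.6 -234.6   55. ]
blk [ 532.2 -373.2   55. ]
blk [ 465.1 -379.5   55. ]
blk [ 446.3 -240.4   55. ]
[[ 0.9  0.4  0. ]
 [ 0.4 -0.9 -0. ]
 [ 0.   0.  -1. ]] [[   0.    -1.    -0.2   66.5]
 [   1.     0.    -0.    -0.5]
 [   0.    -0.2    1.  -201.7]
 [   0.     0.     0.     1. ]] [[308.4   0.  252.5]
 [  0.  308.4 193.2]
 [  0.    0.    1. ]]
```

```bash
cat >> h.py <<'E'
def yaw():
    m=R.from_rotvec(ctrl.get_obs()["orientation"]).as_matrix(); return np.arctan2(m[1,0],m[0,0])
def go(P,yw=None):
    "shift in tool units now; turn (units 5deg, about tool z = down) to yaw yw"
    o=ctrl.get_obs();m=R.from_rotvec(o["orientation"]).as_matrix()
    d=m.T@(np.array(P)-o["ee_pos"])/25
    t=None
    if yw is not None:
        t=-np.degrees((yw-yaw()+np.pi)%(2*np.pi)-np.pi)/5
    print("t",round(o["t"],2),"pos",np.round(o["ee_pos"],2),"yaw",round(yaw(),4),"shift",np.round(d,3),"turn",None if t is None else round(t,3),"F",np.round(o["ft_force"],1),"q6",round(o["qpos"][5],2),"q1",round(o["qpos"][0],2))
E
python3 -c "
from h import *
go([430,-289,180],0.12)"
```

```text
t 1.05 pos [ 222.42 -584.08  182.88] yaw 0.3638 shift [11.96  -8.076  0.115] turn 2.794 F [ 0.5 -0.5 -0.4] q6 -0.02 q1 -1.23
```

move_arm:
  steps:
    - [[1,-0.67,0],0,0]
    - [[1,-0.67,0],0,0]
    - [[1,-0.67,0],0,0]
    - [[1,-0.67,0],0,0]
    - [[1,-0.67,0],0,0]
    - [[1,-0.67,0],0,0]
    - [[1,-0.67,0],0,0]
    - [[1,-0.67,0],0,0]
    - [[1,-0.67,0],0,0]
    - [[1,-0.67,0],0,0]
    - [[1,-0.67,0],0,0]
    - [[1,-0.67,0],0,0]
    - [[0,0,0],1,0]
    - [[0,0,0],1,0]
    - [[0,0,0],0.8,0]
    - [[0,0,0],0,0]
    - [[0,0,0],0,0]

```text
t: 2.47
ee_pos: [431.3, -289.5, 182.9]
orientation: [3.136, 0.191, 0.0]
ft_force: [-0.2, -0.2, -0.2]
width: 87.6
grasp_force: 0.0
```

```bash
python3 - <<'E'
from h import *
go([485,-265,180])
c=shot("wrist"); np.savez("w1.npz",K=c[1],r=c[2],p=c[3]); save(c[0],"w1r.png")
for t in ["puller","driver","stand_hole"]: print(t,[(round(float(b["p"]),2),np.round(b["rect"]).tolist()) for b in cams.boxes_of("wrist",t)][:4])
print(proj(c,[485.7,-265.8,117]))
u,v=proj(c,[485.7,-265.8,117]).astype(int)
y0,x0=max(v-100,0),max(u-130,0)
cr=c[0][y0:y0+200,x0:x0+260];print(x0,y0);save(cv2.resize(cr,None,fx=3,fy=3,interpolation=cv2.INTER_CUBIC),"w1.png")
E
```

```text
t 2.47 pos [ 431.3  -289.46  182.94] yaw 0.1217 shift [ 2.251 -0.71   0.118] turn None F [-0.2 -0.2 -0.2] q6 0.84 q1 -0.61
puller [(0.97, [239.0, 125.0, 30.0, 34.0])]
driver [(0.63, [313.0, 129.0, 35.0, 26.0])]
stand_hole [(0.86, [449.0, 185.0, 124.0, 82.0]), (0.64, [272.0, 127.0, 134.0, 68.0])]
[233.04253766 125.72999091]
103 25
```

View pics/w1.png

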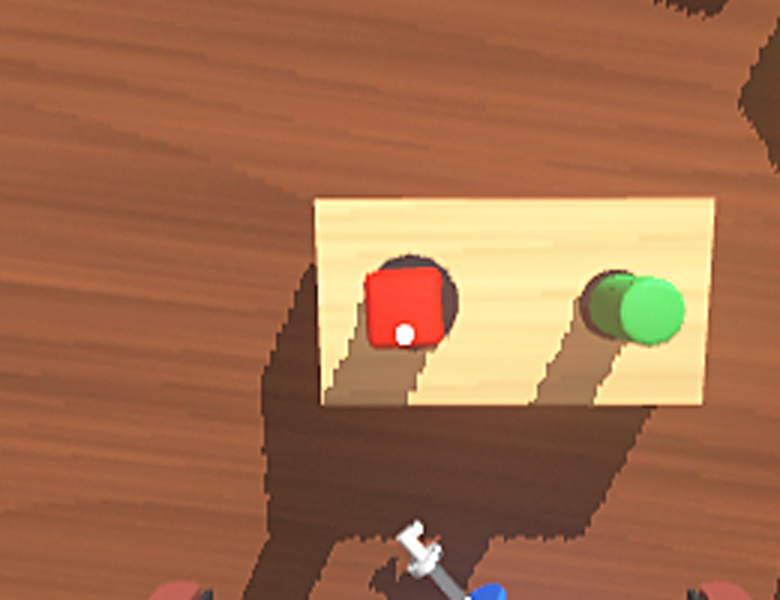

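The close view confirms it: red handle top at px (237.7,127.7), with the white dot on the image-lower side, so the foot points along tool −x. It stands in the wooden block beside the green driver. The blue look-alike lies on the bench.

```bash
python3 - <<'E'
from h import *
np.set_printoptions(precision=1,suppress=True)
c=shot("wrist");t=shot("top")
def redtop(im):
    h=cv2.cvtColor(im,cv2.COLOR_RGB2HSV);m=((h[...,0]<6)|(h[...,0]>174))&(h[...,1]>180)&(h[...,2]>150);return m
for n,k in (("w",c),("t",t)):
    m=redtop(k[0]).astype(np.uint8);_,l,s,ce=cv2.connectedComponentsWithStats(m)
    for i in range(1,len(s)):
        if s[i,4]>30:
            pts=np.argwhere(l==i)[:,::-1].astype(np.float32);print(n,s[i],ce[i],cv2.minAreaRect(pts))
print("w top z117",atz(c,(237.7,127.7),117))
print("guard centre z59",atz(c,(103+410/3,25+300/3),58))
print("tri",tri([(c,(237.7,127.7)),(t,(160+487/2.9,110+335/2.9))]))
f=lambda x,y:(103+x/3,25+y/3)
B=np.array([atz(c,f(*p),55) for p in [(314,199),(715,198),(703,405),(322,404)]]);print(B,B.mean(0))
print(atz(c,f(652,311),119))
E
```

```text
w [224 114  27  27 607] [237.1 126.4] ((236.96499633789062, 126.939697265625), (25.82461166381836, 25.387962341308594), 86.42366790771484)
t [104 108   6   7  36] [106.3 110.8] ((106.5, 111.0), (6.0, 5.0), 90.0)
t [326 222   7   7  32] [329.2 224.5] ((329.41180419921875, 224.6470947265625), (5.820855140686035, 5.820854663848877), 75.96376037597656)
t [125 226   9   8  46] [128.9 229.3] ((128.75001525878906, 229.25001525878906), (7.273237705230713, 6.957010269165039), 18.43494987487793)
w top z117 [ 484.4 -270.1  117. ]
guard centre z59 [ 484.6 -269.4   58. ]
tri [ 485. -269.  102.]
[[ 513.8 -233.3   55. ]
 [ 530.5 -368.2   55. ]
 [ 460.6 -377.4   55. ]
 [ 444.6 -242.    55. ]] [ 487.4 -305.2   55. ]
[ 492.1 -339.5  119. ]
```

move_arm:
  steps:
    - [[0.74,-0.17,0],0,0]
    - [[0.74,-0.17,0],0,0]
    - [[0.73,-0.18,0],0,0]
    - [[0,0,0],-1,0]
    - [[0,0,0],-1,0]
    - [[0,0,0],-1,0]
    - [[0,0,0],-1,0]
    - [[0,0,0],-1,0]
    - [[0,0,0],-1,0]
    - [[0,0,0],-1,0]
    - [[0,0,0],-1,0]
    - [[0,0,0],-1,0]
    - [[0,0,0],-1,0]
    - [[0,0,0],-1,0]
    - [[0,0,0],-1,0]
    - [[0,0,0],-1,0]
    - [[0,0,0],-1,0]
    - [[0,0,0],-1,0]
    - [[0,0,0],-1,0]
    - [[0,0,0],-1,0]

```text
t: 4.43
ee_pos: [484.5, -270.1, 182.8]
orientation: [-2.18, -2.262, 0.0]
ft_force: [-0.3, 0.0, -1.1]
width: 87.9
grasp_force: 0.0
```

move_arm:
  steps:
    - [[0,0,0],-1,0]
    - [[0,0,0],-0.7,0]
    - [[0,0,0],0,0]
    - [[0,0,0],0,0]

```text
t: 4.77
ee_pos: [484.5, -270.0, 182.8]
orientation: [-2.014, -2.411, -0.0]
ft_force: [0.9, -0.3, -0.3]
width: 87.8
grasp_force: 0.0
```

```bash
python3 - <<'E'
from h import *
np.set_printoptions(precision=1,suppress=True)
go([484.6,-269.8,69],1.755)
c=shot("wrist");h=cv2.cvtColor(c[0],cv2.COLOR_RGB2HSV);m=(((h[...,0]<6)|(h[...,0]>174))&(h[...,1]>180)&(h[...,2]>150)).astype(np.uint8)
_,l,s,ce=cv2.connectedComponentsWithStats(m)
for i in range(1,len(s)):
    if s[i,4]>60:
        r=cv2.minAreaRect(np.argwhere(l==i)[:,::-1].astype(np.float32));print(s[i],r,atz(c,r[0],117))
w=((h[...,1]<60)&(h[...,2]>200)).astype(np.uint8)
print(proj(c,[484.6,-269.8,117]))
save(c[0],"w2.png")
E
```

```text
t 4.77 pos [ 484.5 -270.   182.8] yaw 1.7495 shift [0.  0.  4.6] turn -0.063 F [ 0.9 -0.3 -0.3] q6 -0.71 q1 -0.53
[253.8 192.2]
```

View pics/w2.png

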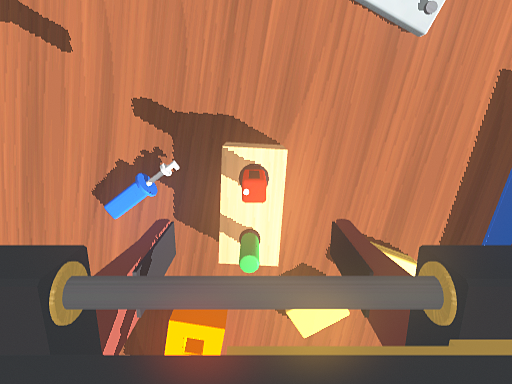

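The handle top sits at (255,191), matching my projection (254,192), and the dot is on the left (−x). I'll descend and grip.

move_arm:
  steps:
    - [[0,0,1],0,0]
    - [[0,0,1],0,0]
    - [[0,0,1],0,0]
    - [[0,0,1],0,0]
    - [[0,0,0.55],0,0]
    - [[0,0,0],0,0]
    - [[0,0,0],0,1]
    - [[0,0,0],0,1]
    - [[0,0,0],0,1]
    - [[0,0,0],0,1]
    - [[0,0,0],0,1]
    - [[0,0,0],0,1]
    - [[0,0,0],0,1]
    - [[0,0,0],0,1]
    - [[0,0,0],0,1]
    - [[0,0,0],0,1]

```text
t: 6.15
ee_pos: [484.5, -270.0, 69.1]
orientation: [-2.012, -2.413, 0.0]
ft_force: [0.1, -0.3, 0.4]
width: 24.5
grasp_force: 0.0
```

move_arm:
  steps:
    - [[0,0,0],0,1]
    - [[0,0,0],0,1]
    - [[0,0,0],0,1]
    - [[0,0,-0.4],0,1]
    - [[0,0,-0.8],0,1]
    - [[0,0,-0.8],0,1]
    - [[0,0,-0.8],0,1]
    - [[0,0,-0.4],0,1]
    - [[0,0,0],0,1]

```text
t: 6.9
ee_pos: [486.0, -270.8, 151.8]
orientation: [2.009, 2.409, 0.001]
ft_force: [0.9, 0.1, -2.5]
width: 21.5
grasp_force: 29.9
```

```bash
python3 - <<'E'
from h import *
go([533,23,130],2.18); o=ctrl.get_obs(); print(o["width"],o["grasp_force"])
E
```

```text
t 6.9 pos [ 485.99 -270.84  151.79] yaw 1.7514 shift [11.227  3.958  0.851] turn -4.912 F [ 0.9  0.1 -2.5] q6 -0.71 q1 -0.53
21.548417405084688 29.942078590393066
```

move_arm:
  steps:
    - [[0.5,0.2,0],0,1]
    - [[0.97,0.34,0],0,1]
    - [[0.97,0.34,0],0,1]
    - [[0.97,0.34,0],0,1]
    - [[0.97,0.34,0],0,1]
    - [[0.97,0.34,0],0,1]
    - [[0.97,0.34,0],0,1]
    - [[0.97,0.34,0],0,1]
    - [[0.97,0.34,0],0,1]
    - [[0.97,0.34,0],0,1]
    - [[0.97,0.34,0],0,1]
    - [[0.97,0.34,0.2],0,1]
    - [[0.5,0.2,0.6],0,1]
    - [[0,0,0],-1,1]
    - [[0,0,0],-1,1]
    - [[0,0,0],-1,1]
    - [[0,0,0],-1,1]
    - [[0,0,0],-1,1]
    - [[0,0,0],0,1]
    - [[0,0,0],0,1]

```text
t: 8.57
ee_pos: [532.9, 36.0, 128.0]
orientation: [-1.445, -2.788, 0.002]
ft_force: [-0.9, -0.5, -2.0]
width: 21.7
grasp_force: 29.9
```

```bash
python3 - <<'E'
from h import *
go([533,23,130],2.18)
c=shot("wrist"); np.savez("w3.npz",K=c[1],r=c[2],p=c[3]);save(c[0],"w3.png")
for t in ["pull_eye","hook_seat","slot_mid","nozzle","puller"]: print(t,[(round(float(b["p"]),2),np.round(b["rect"],1).tolist()) for b in cams.boxes_of("wrist",t)][:3])
E
```

```text
t 8.57 pos [532.92  36.04 128.02] yaw 2.1853 shift [-0.428 -0.298 -0.079] turn 0.061 F [-0.9 -0.5 -2. ] q6 -0.57 q1 0.05
pull_eye [(0.93, [278.2, 148.7, 89.4, 27.4]), (0.57, [455.2, 302.1, 66.1, 71.7])]
hook_seat [(0.67, [278.1, 147.4, 93.4, 31.1])]
slot_mid [(0.92, [335.2, 159.8, 348.3, 319.5]), (0.43, [456.5, 302.5, 64.7, 68.8])]
nozzle []
puller [(0.59, [251.2, 224.2, 43.9, 73.4])]
```

View pics/w3.png

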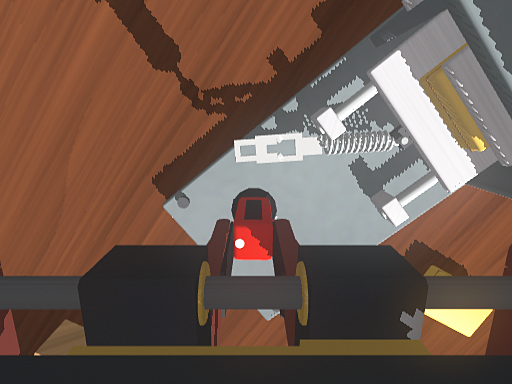

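The plate is at (235–302, 149), its outer eye near (243,150), spring pin near (405,141), puller in hand at (252,225).

```bash
python3 - <<'E'
import cv2
i=cv2.imread("pics/w3.png");cv2.imwrite("pics/w3c.png",cv2.resize(i[125:220,225:325],None,fx=6,fy=6,interpolation=cv2.INTER_CUBIC))
E
```

```text
(no output)
```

View pics/w3c.png

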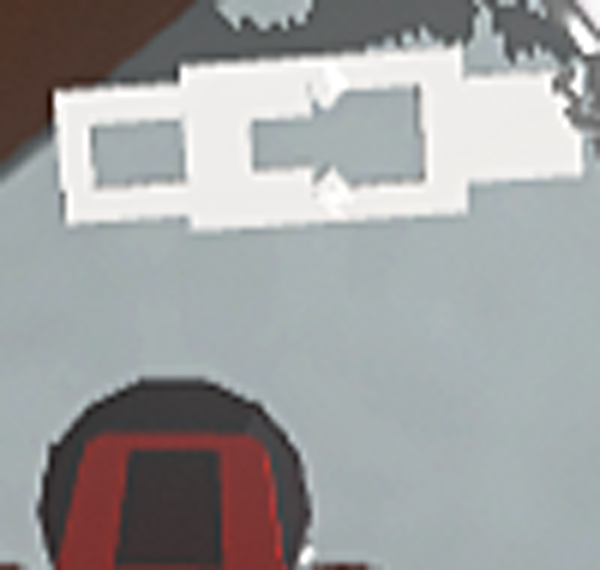

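```bash
python3 - <<'E'
from h import *
np.set_printoptions(precision=2,suppress=True)
d=np.load("w3.npz");c=(None,d["K"],d["r"],d["p"])
f=lambda x,y:(225+x/6,125+y/6)
P=[atz(c,f(*p),44) for p in [(90,127),(186,120),(187,185),(95,189)]];e=np.mean(P,0);print(np.array(P),e)
k=[atz(c,f(*p),44) for p in [(424,85),(424,180),(250,118),(250,168),(55,92),(66,225)]];print(np.array(k))
w=(k[0]+k[1])/2;n=(k[2]+k[3])/2;o=(k[4]+k[5])/2
print("eye-w",e-w,np.linalg.norm(e-w),"ang",np.degrees(np.arctan2(*(e-w)[1::-1])),"eye-n",np.linalg.norm(e-n),np.degrees(np.arctan2(*(o-w)[1::-1])),np.linalg.norm(o-w))
g=atz(c,f(175,513),118);G=[np.linalg.norm(atz(c,f(*p),118)-g) for p in [(40,513),(310,513),(175,378)]]
print("guard",g,G,"tcp 532.9 36.0")
pin=atz(c,(405,141),50);print("pin",pin,np.linalg.norm((e-pin)[:2]))
E
```

```text
[[499.76  61.41  44.  ]
 [511.18  70.78  44.  ]
 [517.08  62.74  44.  ]
 [505.81  54.02  44.  ]] [508.46  62.24  44.  ]
[[537.77  96.04  44.  ]
 [546.53  84.49  44.  ]
 [519.02  76.69  44.  ]
 [523.5   70.48  44.  ]
 [492.38  62.7   44.  ]
 [505.32  46.81  44.  ]]
eye-w [-33.69 -28.03   0.  ] 43.82645016672182 ang -140.24526380177042 eye-n 17.10454449932674 -140.64746112250586 56.0040284152461
guard [532.68  37.19 118.  ] [np.float64(16.17815413580189), np.float64(16.17083829802549), np.float64(16.613577889402023)] tcp 532.9 36.0
pin [617.86 151.15  50.  ] 140.97981829204502
```

```bash
python3 - <<'E'
from h import *
go([510.7,62.6,107],2.263)
E
```

```text
t 8.87 pos [533.88  35.67 129.01] yaw 2.1867 shift [ 1.415 -0.134  0.881] turn -0.874 F [ 0.3 -0.7 -1.5] q6 -0.57 q1 0.04
```

move_arm:
  steps:
    - [[0.35,-0.03,0],0,1]
    - [[0.35,-0.03,0],0,1]
    - [[0.35,-0.03,0],0,1]
    - [[0.33,-0.02,0],0,1]
    - [[0,0,0.4],-0.87,1]
    - [[0,0,0.4],0,1]
    - [[0,0,0.06],0,1]
    - [[0,0,0],0,1]
    - [[0,0,0],0,1]

```text
t: 9.62
ee_pos: [511.7, 62.2, 107.5]
orientation: [-1.337, -2.842, 0.0]
ft_force: [-0.6, 0.4, -0.6]
width: 21.8
grasp_force: 29.9
```

```bash
python3 - <<'E'
from h import *
go([510.7,62.6,92.5],2.263)
c=shot("wrist"); np.savez("w4.npz",K=c[1],r=c[2],p=c[3]);save(c[0],"w4r.png")
E=np.array([508.46,62.24,44]);print(proj(c,E))
u,v=proj(c,E).astype(int); print(u-45,v-45)
save(cv2.resize(c[0][v-45:v+50,u-45:u+85],None,fx=6,fy=6,interpolation=cv2.INTER_CUBIC),"w4.png")
for i in range(4): o=ctrl.get_obs();cams.get_image("top");print(np.round(o["ee_pos"],2))
E
```

```text
t 9.62 pos [511.73  62.22 107.5 ] yaw 2.2622 shift [ 0.038 -0.022  0.6  ] turn -0.009 F [-0.6  0.4 -0.6] q6 -0.59 q1 0.1
[250.5068809  191.31366183]
205 146
[512.    62.15 107.77]
[512.11  62.16 107.87]
[512.15  62.09 107.95]
[512.14  62.08 107.95]
```

View pics/w4.png

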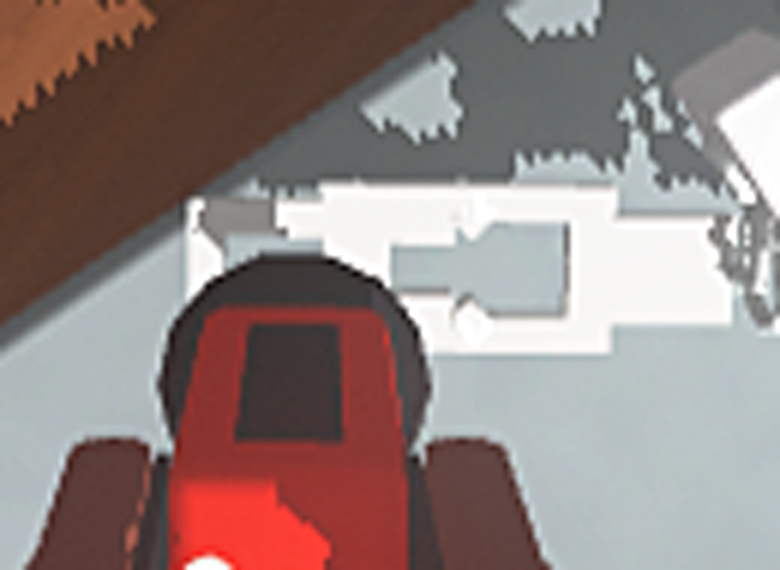

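```bash
python3 - <<'E'
from h import *
np.set_printoptions(precision=2,suppress=True)
d=np.load("w4.npz");c=(None,d["K"],d["r"],d["p"])
f=lambda x,y:(205+x/6,146+y/6)
w=(atz(c,f(568,222),44)+atz(c,f(568,318),44))/2
a=(atz(c,f(617,186),44)+atz(c,f(612,353),44))/2; b=(atz(c,f(391,245),44)+atz(c,f(393,289),44))/2
ang=np.arctan2(*(b-w)[1::-1]);u=np.array([np.cos(ang),np.sin(ang),0]);print(np.degrees(ang),np.linalg.norm(b-w))
for zz in (97.6,):
  g=atz(c,f(295,391),zz);print("guard",g,[np.linalg.norm(atz(c,f(*p),zz)-g) for p in [(160,391),(430,391),(295,254)]])
u=np.array([np.cos(np.radians(-140.3)),np.sin(np.radians(-140.3)),0])
e=w+43.7*u;print("w",w,"eye",e); n=np.array([-u[1],u[0],0]);print("guard rel eye: along",(g-e)@u,"lat",(g-e)@n)
E
```

```text
-141.44948482529955 25.991993174811533
guard [511.73  63.08  97.6 ] [np.float64(16.17600416321768), np.float64(16.17221404350417), np.float64(16.867242950919536)]
w [541.84  90.2   44.  ] eye [508.22  62.29  44.  ]
guard rel eye: along -3.2001786863450477 lat 1.6344104510306854
```

move_arm:
  steps:
    - [[0.05,-0.025,0],0,1]
    - [[0,0,0.15],0,1]
    - [[0,0,0.1],0,1]
    - [[0,0,0.1],0,1]
    - [[0,0,0],0,1]
    - [[0,0,0],0,1]

```text
t: 10.37
ee_pos: [510.3, 62.7, 98.6]
orientation: [-1.335, -2.843, 0.0]
ft_force: [-0.1, 0.6, -1.4]
width: 21.7
grasp_force: 29.9
```

move_arm:
  steps:
    - [[0,0,0.1],0,1]
    - [[0,0,0.08],0,1]
    - [[0,0,0.07],0,1]
    - [[0,0,0],0,1]
    - [[0,0,0],0,1]

```text
t: 10.78
ee_pos: [510.4, 62.7, 92.5]
orientation: [-1.335, -2.843, 0.0]
ft_force: [-0.4, 0.2, -1.9]
width: 21.6
grasp_force: 29.9
```

```bash
python3 - <<'E'
from h import *
go([510.7,62.6,92.5],2.263)
c=shot("wrist"); np.savez("w5.npz",K=c[1],r=c[2],p=c[3]);save(c[0],"w5r.png")
u,v=250,191
print(u-45,v-45)
save(cv2.resize(c[0][v-45:v+50,u-45:u+85],None,fx=6,fy=6,interpolation=cv2.INTER_CUBIC),"w5.png")
E
```

```text
t 10.78 pos [510.41  62.71  92.47] yaw 2.2635 shift [-0.011  0.006 -0.001] turn 0.006 F [-0.4  0.2 -1.9] q6 -0.59 q1 0.1
205 146
```

View pics/w5.png

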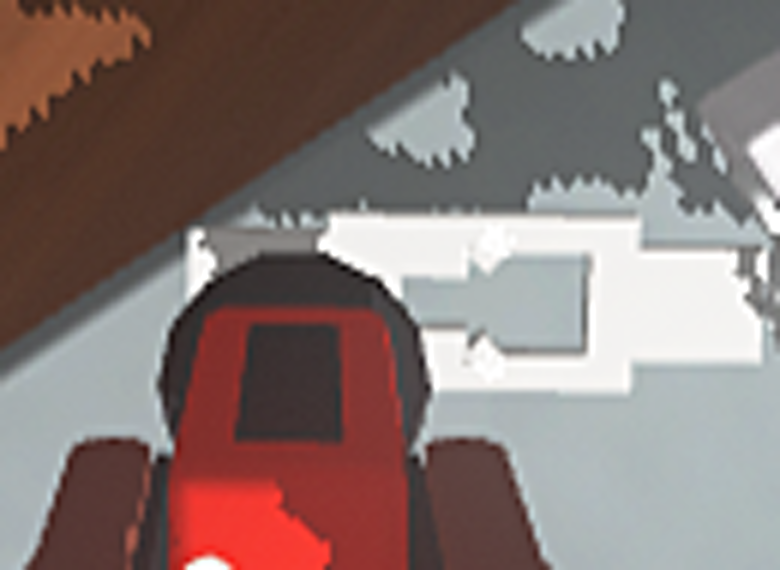

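The plate still lies level and there's no contact force, so the foot is in the eye. Next I'll pull outward to seat the rod on the bar, with a small planner for the tool-frame numbers.

```bash
cat >> h.py <<'E'
def plan(d,dyaw_deg,n,y0=None):
    "rows for a world shift d (mm) and yaw change spread evenly over n rows"
    y=yaw() if y0 is None else y0; d=np.array(d,float); acc=np.zeros(3); out=[]
    t=round(-dyaw_deg/5/n,2)
    for i in range(n):
        m=np.array([[np.cos(y),np.sin(y),0],[np.sin(y),-np.cos(y),0],[0,0,-1]])
        s=np.round(m.T@(d*(i+1)/n-acc)/25,2); acc=acc+m@s*25; y-=np.radians(5*t)
        out.append([s.tolist(),t,1])
    print(str(out),"end yaw",round(y,3)); return y
E
python3 - <<'E'
from h import *
y=yaw(); plan([18.6,-57.6,0],16.2,12,y)
E
```

```text
[[[-0.19, -0.07, 0.0], -0.27, 1], [[-0.18, -0.08, 0.0], -0.27, 1], [[-0.19, -0.09, 0.0], -0.27, 1], [[-0.18, -0.09, 0.0], -0.27, 1], [[-0.18, -0.09, 0.0], -0.27, 1], [[-0.17, -0.09, 0.0], -0.27, 1], [[-0.18, -0.11, 0.0], -0.27, 1], [[-0.17, -0.1, 0.0], -0.27, 1], [[-0.17, -0.11, 0.0], -0.27, 1], [[-0.17, -0.11, 0.0], -0.27, 1], [[-0.16, -0.12, 0.0], -0.27, 1], [[-0.17, -0.12, 0.0], -0.27, 1]] end yaw 2.546
```

move_arm:
  steps:
    - [[0,-0.1,0],0,1]
    - [[0,-0.1,0],0,1]
    - [[0,-0.1,0],0,1]
    - [[0,-0.1,0],0,1]
    - [[0,0,0],0,1]
    - [[0,0,0],0,1]

```text
t: 11.33
ee_pos: [502.6, 56.2, 92.7]
orientation: [-1.336, -2.843, 0.0]
ft_force: [0.0, 0.3, -1.2]
width: 21.7
grasp_force: 29.9
```

move_arm:
  steps:
    - [[-0.19,-0.07,0],-0.27,1]
    - [[-0.18,-0.08,0],-0.27,1]
    - [[-0.19,-0.09,0],-0.27,1]
    - [[-0.18,-0.09,0],-0.27,1]
    - [[-0.18,-0.09,0],-0.27,1]
    - [[-0.17,-0.09,0],-0.27,1]
    - [[-0.18,-0.11,0],-0.27,1]
    - [[-0.17,-0.1,0],-0.27,1]
    - [[-0.17,-0.11,0],-0.27,1]
    - [[-0.17,-0.11,0],-0.27,1]
    - [[-0.16,-0.12,0],-0.27,1]
    - [[-0.17,-0.12,0],-0.27,1]
    - [[0,0,0],0,1]
    - [[0,0,0],0,1]

```text
t: 12.5
ee_pos: [522.1, -1.2, 92.8]
orientation: [0.923, 3.002, 0.001]
ft_force: [0.7, 2.2, -1.7]
width: 21.7
grasp_force: 30.1
```

```bash
python3 - <<'E'
from h import *
go([521.6,-1.4,92.5],2.546)
c=shot("wrist"); np.savez("w6.npz",K=c[1],r=c[2],p=c[3]);save(c[0],"w6.png")
for i in range(3): cams.get_image("top"); print(np.round(ctrl.get_obs()["ft_force"],1),np.round(ctrl.get_obs()["moment"],2))
E
```

```text
t 12.5 pos [522.06  -1.16  92.79] yaw 2.5449 shift [ 0.01  -0.018  0.012] turn -0.013 F [ 0.7  2.2 -1.7] q6 -1.0 q1 -0.03
[ 2.1  2.9 -1.4] [ 0.72 -0.7  -0.02]
[ 2.2  2.4 -0.9] [ 0.66 -0.64  0.03]
[ 1.6  2.2 -1.7] [ 0.67 -0.64  0.01]
```

View pics/w6.png

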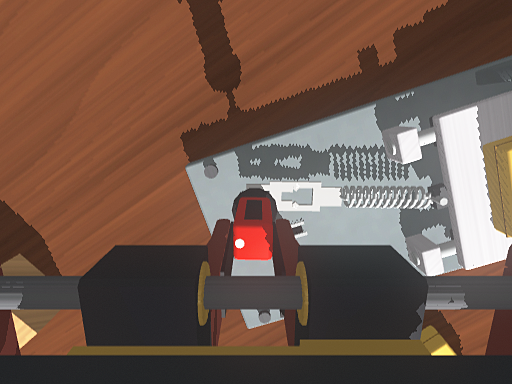

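The plate is hooked and pulled taut (about 3 N), carriage drawn towards its stops, post and slot near (297,228). Next I'll check the pin and plate numerically and plan the lift and the swing over.

```bash
python3 - <<'E'
from h import *
np.set_printoptions(precision=1,suppress=True)
d=np.load("w6.npz");c=(None,d["K"],d["r"],d["p"])
for z in (42,50): print("pin",atz(c,(442,201),z))
im=cv2.imread("pics/w6.png");h=cv2.cvtColor(im,cv2.COLOR_BGR2HSV)
m=((h[...,0]>15)&(h[...,0]<32)&(h[...,1]>110)&(h[...,2]>90)).astype(np.uint8);m[:,:]=m
_,l,s,ce=cv2.connectedComponentsWithStats(m)
for i in range(1,len(s)):
    if s[i,4]>4: print(s[i],ce[i],atz(c,ce[i],56))
for z in(22,):
  for p in [(187,168),(507,58),(227,328),(210,170),(265,317)]: print(p,atz(c,p,z))
y=2.546
plan([39.7,-44.9,0],19,14,y)
E
```

```text
pin [615.  130.1  42. ]
pin [610.3 127.1  50. ]
[ 483  136   29   92 1227] [502.1 170.5] [610.5 174.7  56. ]
[493 179   7  13  26] [496.1 184.9] [618.7 166.2  56. ]
[492 185   9  16  27] [496.4 192.8] [624.9 163.8  56. ]
[490 194   4  25  32] [491.6 206.3] [633.2 156.1  56. ]
[495 198   5   7   8] [497.1 201.1] [631.7 161.5  56. ]
[494 222  18  15  70] [504.9 230. ] [658.4 156.9  56. ]
[  1 256  37  19 243] [ 19.  265.9] [ 457.1 -197.1   56. ]
[198 262  12  64 449] [202.2 293.2] [565.5 -84.   56. ]
[296 262  12  63 449] [302.7 293.3] [614.7 -11.7  56. ]
[  8 273   6   2   7] [ 10.1 273.3] [ 457.9 -208.4   56. ]
[ 12 310   6   4   9] [ 14.6 311.8] [ 487.1 -232.3   56. ]
[ 18 310  14   9  46] [ 24.3 313.7] [ 493.4 -226.6   56. ]
[ 29 310   2   3   5] [ 29.6 310.8] [ 493.8 -220.6   56. ]
[ 32 310   4   4   9] [ 33.9 311.4] [ 496.4 -217.9   56. ]
[ 42 310   2   3   6] [ 42.5 311. ] [ 500.4 -211.3   56. ]
[ 31 313  23  15  66] [ 41.7 320.7] [ 507.2 -218.8   56. ]
[ 40 315   6   5  14] [ 42.7 317.1] [ 505.1 -215.5   56. ]
[ 23 319  10   5  21] [ 28.  320.9] [ 500.5 -229.1   56. ]
[ 17 324 
[... 219 characters left out ...]
1   56. ]
[ 23 339   7   7   7] [ 26. 342.] [ 515.6 -246.3   56. ]
(187, 168) [470.9 -37.6  22. ]
(507, 58) [545.6 234.8  22. ]
(227, 328) [ 626.3 -104.1   22. ]
(210, 170) [483.9 -21.7  22. ]
(265, 317) [637.4 -64.6  22. ]
[[[-0.17, -0.04, 0.0], -0.27, 1], [[-0.16, -0.05, 0.0], -0.27, 1], [[-0.16, -0.05, 0.0], -0.27, 1], [[-0.17, -0.05, 0.0], -0.27, 1], [[-0.16, -0.06, 0.0], -0.27, 1], [[-0.16, -0.06, 0.0], -0.27, 1], [[-0.16, -0.07, 0.0], -0.27, 1], [[-0.15, -0.07, 0.0], -0.27, 1], [[-0.16, -0.07, 0.0], -0.27, 1], [[-0.15, -0.08, 0.0], -0.27, 1], [[-0.15, -0.08, 0.0], -0.27, 1], [[-0.15, -0.08, 0.0], -0.27, 1], [[-0.15, -0.09, 0.0], -0.27, 1], [[-0.14, -0.09, 0.0], -0.27, 1]] end yaw 2.876
```

move_arm:
  steps:
    - [[0,0,-0.08],0,1]
    - [[0,0,-0.15],0,1]
    - [[0,0,-0.15],0,1]
    - [[0,0,-0.15],0,1]
    - [[0,0,-0.15],0,1]
    - [[0,0,-0.15],0,1]
    - [[0,0,-0.15],0,1]
    - [[0,0,-0.15],0,1]
    - [[0,0,-0.15],0,1]
    - [[0,0,0],0,1]
    - [[0,0,0],0,1]

```text
t: 13.62
ee_pos: [521.6, -1.4, 124.9]
orientation: [0.921, 3.003, 0.0]
ft_force: [2.3, 2.7, -2.2]
width: 21.9
grasp_force: 30.1
```

move_arm:
  steps:
    - [[-0.17,-0.04,0],-0.27,1]
    - [[-0.16,-0.05,0],-0.27,1]
    - [[-0.16,-0.05,0],-0.27,1]
    - [[-0.17,-0.05,0],-0.27,1]
    - [[-0.16,-0.06,0],-0.27,1]
    - [[-0.16,-0.06,0],-0.27,1]
    - [[-0.16,-0.07,0],-0.27,1]
    - [[-0.15,-0.07,0],-0.27,1]
    - [[-0.16,-0.07,0],-0.27,1]
    - [[-0.15,-0.08,0],-0.27,1]
    - [[-0.15,-0.08,0],-0.27,1]
    - [[-0.15,-0.08,0],-0.27,1]
    - [[-0.15,-0.09,0],-0.27,1]
    - [[-0.14,-0.09,0],-0.27,1]
    - [[0,0,0],0,1]
    - [[0,0,0],0,1]

```text
t: 14.95
ee_pos: [560.4, -45.5, 124.0]
orientation: [-0.416, -3.112, -0.002]
ft_force: [1.6, 5.9, -3.7]
width: 21.7
grasp_force: 30.8
```

```bash
python3 - <<'E'
from h import *
np.set_printoptions(precision=1,suppress=True)
go([561.3,-46.3,124.5],2.876)
c=shot("wrist"); np.savez("w7.npz",K=c[1],r=c[2],p=c[3]);save(c[0],"w7r.png")
for t in ["pull_eye","hook_seat"]: print(t,[(round(float(b["p"]),2),np.round(b["rect"],1).tolist()) for b in cams.boxes_of("wrist",t)][:3])
u,v=(proj(c,[571,-6,62])).astype(int); print(u,v,u-50,v-50)
cr=c[0][v-50:v+50,u-50:u+80]
save(cv2.resize(cr,None,fx=6,fy=6,interpolation=cv2.INTER_CUBIC),"w7.png")
E
```

```text
t 14.95 pos [560.4 -45.5 124. ] yaw 2.8756 shift [-0. -0. -0.] turn -0.005 F [ 1.6  5.9 -3.7] q6 -1.41 q1 -0.1
pull_eye [(0.73, [300.8, 195.7, 96.5, 32.4])]
hook_seat []
298 194 248 144
```

View pics/w7.png

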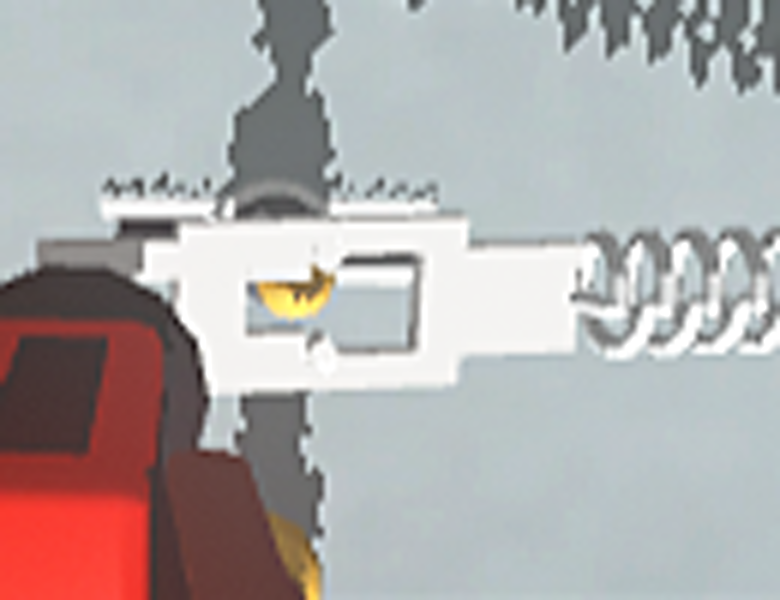

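Through the keyhole the brass head shows at crop (296,277), under the narrow part. The keyhole's narrow end is at x=247 and the wide edge at x=415, so the plate must go further out and a little sideways.

```bash
python3 - <<'E'
from h import *
np.set_printoptions(precision=1,suppress=True)
d=np.load("w7.npz");c=(None,d["K"],d["r"],d["p"])
f=lambda x,y:(248+x/6,144+y/6)
yh=np.array([.2645,.9644,0]);xh=np.array([.9644,-.2645,0]);TCP=np.array([560.4,-45.5,0])
def show(n,P): q=P-TCP; print(n,P,"in(+y)",round(q@yh,1),"x",round(q@xh,1))
for z in (48,51,54): show("head%d"%z,atz(c,f(296,277),z))
show("head bottom edge",atz(c,f(296,318),50))
for dz in (0,3):
  show("narrow",atz(c,f(247,308),68.5+dz)); show("wide",atz(c,f(415,304),64.4+dz))
  show("plate lo",atz(c,f(340,388),66+dz)); show("plate hi",atz(c,f(330,222),66+dz))
  show("shank hi",atz(c,f(530,243),62+dz));show("shank lo",atz(c,f(530,353),62+dz))
g=atz(c,(248+75/6,144+400/6),114);show("guard?",g)
show("boss top edge",atz(c,f(275,180),35))
show("slot hi",atz(c,f(270,198),22))
E
```

```text
head48 [570.9  -5.3  48. ] in(+y) 41.6 x -0.5
head51 [570.1  -5.5  51. ] in(+y) 41.1 x -1.3
head54 [569.2  -5.8  54. ] in(+y) 40.7 x -2.0
head bottom edge [576.7  -6.9  50. ] in(+y) 41.5 x 5.5
narrow [567.9 -14.8  68.5] in(+y) 31.6 x -0.9
wide [574.9   9.2  64.4] in(+y) 56.6 x -0.5
plate lo [584.   -4.3  66. ] in(+y) 45.9 x 11.9
plate hi [559.4  -0.2  66. ] in(+y) 43.4 x -13.0
shank hi [571.1  27.7  62. ] in(+y) 73.4 x -9.1
shank lo [587.5  24.4  62. ] in(+y) 74.6 x 7.6
narrow [567.1 -14.9  71.5] in(+y) 31.2 x -1.7
wide [574.    8.8  67.4] in(+y) 56.0 x -1.2
plate lo [583.   -4.6  69. ] in(+y) 45.4 x 10.9
plate hi [558.6  -0.5  69. ] in(+y) 42.9 x -13.6
shank hi [570.2  27.1  65. ] in(+y) 72.6 x -9.7
shank lo [586.4  23.8  65. ] in(+y) 73.7 x 6.8
guard? [560.7 -39.7 114. ] in(+y) 5.7 x -1.2
boss top edge [558.   -3.8  35. ] in(+y) 39.6 x -13.3
slot hi [563.6  -4.2  22. ] in(+y) 40.6 x -7.9
```

The puller has tilted about 0.12 rad in the grip under the pull, with the foot lagging roughly 10 mm. The side alignment is good. I'll pull about 12 mm more, outward, then re-measure.

move_arm:
  steps:
    - [[0,-0.08,0],0,1]
    - [[0,-0.08,0],0,1]
    - [[0,-0.08,0],0,1]
    - [[0,-0.08,0],0,1]
    - [[0,-0.08,0],0,1]
    - [[0,-0.08,0],0,1]
    - [[0,0,0],0,1]
    - [[0,0,0],0,1]
    - [[0,0,0],0,1]

```text
t: 15.85
ee_pos: [557.1, -56.9, 124.0]
orientation: [-0.416, -3.112, -0.002]
ft_force: [2.2, 5.4, -3.1]
width: 22.1
grasp_force: 31.7
```

```bash
cat > meas.py <<'E'
from h import *
import sys
np.set_printoptions(precision=1,suppress=True,linewidth=200)
go([560,-50,92])
c=shot("wrist");tag=sys.argv[1];np.savez(tag+".npz",K=c[1],r=c[2],p=c[3]);save(c[0],tag+".png")
h=cv2.cvtColor(c[0],cv2.COLOR_RGB2HSV).astype(int);g=c[0].astype(int).sum(2)/3
x0,x1,y0,y1=278,345,172,216
ch=np.full(g.shape,'.');ch[(h[...,1]<25)&(g>215)]='#';ch[g<110]='d';ch[(h[...,0]>12)&(h[...,0]<35)&(h[...,1]>90)]='B';ch[((h[...,0]<8)|(h[...,0]>172))&(h[...,1]>120)]='r'
print("   ",''.join(str((x//10)%10) for x in range(x0,x1)));print("   ",''.join(str(x%10) for x in range(x0,x1)))
for y in range(y0,y1): print(y,''.join(ch[y,x0:x1]))
E
python3 meas.py w8
```

```text
t 15.85 pos [557.1 -56.9 124. ] yaw 2.8757 shift [-0.   0.3  1.3] turn None F [ 2.2  5.4 -3.1] q6 -1.43 q1 -0.12
    7788888888889999999999000000000011111111112222222222333333333344444
    8901234567890123456789012345678901234567890123456789012345678901234
172 .....................dd............d...............................
173 .........d...........dd...........dd#..............................
174 d...dd..dd......d....d.............d.dd............................
175 ...................ddd............ddddd............................
176 .d................ddd..............dd.d....d.......................
177 ..##..###..........d....ddddddd.....d#................d............
178 ###################.#..dddddddddd....#################.............
179 #################..##ddddd.ddddddd...##################............
180 ##...................d.............................................
181 ..ddddddddddd.........#######################################......
182 ..ddddddddddd################################################......
183 ..ddddd....d.##################################
[... 1624 characters left out ...]
############################################........
207 rrrrrrddddddd.#############################################........
208 rrrrrrddddddd.#######################################.#####........
209 rrrrrrdddddddd########.............................................
210 rrrrdddddddddd.......ddddddddddd...................................
211 rrrrdddddddddd........dddddddddd...................................
212 rrrddrdddddddd........dd..d.d.dd...................................
213 rrrdrrddddddd.........dd..dd..dd...................................
214 rrddrrddddddd.........dd..d..dddd..................................
215 rrddrrddddddd.........ddd.d.ddddd..................................
```

The plate didn't follow: the puller slips and tilts in the 30 N grip at about 6 N of pull. I'll back off smoothly, unhook beside the post, and regrip lower in the block with the fingertips on the guard disc, which gives a shorter lever and better support.

```bash
python3 - <<'E'
from h import *
plan([-41.8,35.5,0],-19,16)
E
```

```text
[[[0.12, 0.06, 0.0], 0.24, 1], [[0.13, 0.05, 0.0], 0.24, 1], [[0.13, 0.06, 0.0], 0.24, 1], [[0.12, 0.05, 0.0], 0.24, 1], [[0.13, 0.04, 0.0], 0.24, 1], [[0.13, 0.05, 0.0], 0.24, 1], [[0.13, 0.04, 0.0], 0.24, 1], [[0.13, 0.04, 0.0], 0.24, 1], [[0.14, 0.04, 0.0], 0.24, 1], [[0.13, 0.03, 0.0], 0.24, 1], [[0.13, 0.03, 0.0], 0.24, 1], [[0.14, 0.03, 0.0], 0.24, 1], [[0.13, 0.03, 0.0], 0.24, 1], [[0.14, 0.02, 0.0], 0.24, 1], [[0.13, 0.02, 0.0], 0.24, 1], [[0.14, 0.02, 0.0], 0.24, 1]] end yaw 2.541
```

move_arm:
  steps:
    - [[0.12,0.06,0],0.24,1]
    - [[0.13,0.05,0],0.24,1]
    - [[0.13,0.06,0],0.24,1]
    - [[0.12,0.05,0],0.24,1]
    - [[0.13,0.04,0],0.24,1]
    - [[0.13,0.05,0],0.24,1]
    - [[0.13,0.04,0],0.24,1]
    - [[0.13,0.04,0],0.24,1]
    - [[0.14,0.04,0],0.24,1]
    - [[0.13,0.03,0],0.24,1]
    - [[0.13,0.03,0],0.24,1]
    - [[0.14,0.03,0],0.24,1]
    - [[0.13,0.03,0],0.24,1]
    - [[0.14,0.02,0],0.24,1]
    - [[0.13,0.02,0],0.24,1]
    - [[0.14,0.02,0],0.24,1]
    - [[0.14,0.02,0],0,1]
    - [[0.14,0.02,0],0,1]
    - [[0,0,0],0,1]

```text
t: 17.48
ee_pos: [510.4, -17.1, 124.6]
orientation: [-0.928, -3.001, 0.0]
ft_force: [2.8, 4.3, -1.9]
width: 22.3
grasp_force: 30.7
```

```bash
cat > asc.py <<'E'
from h import *
import sys
np.set_printoptions(precision=1,suppress=True,linewidth=200)
go([560,-50,92])
c=shot("wrist");tag=sys.argv[1];np.savez(tag+".npz",K=c[1],r=c[2],p=c[3]);save(c[0],tag+".png")
h=cv2.cvtColor(c[0],cv2.COLOR_RGB2HSV).astype(int);g=c[0].astype(int).sum(2)/3
x0,x1,y0,y1=map(int,sys.argv[2:6])
ch=np.full(g.shape,'.');ch[(h[...,1]<25)&(g>215)]='#';ch[g<85]='d';ch[(h[...,0]>12)&(h[...,0]<35)&(h[...,1]>90)]='B';ch[((h[...,0]<8)|(h[...,0]>172))&(h[...,1]>120)]='r'
print("   ",''.join(str((x//10)%10) for x in range(x0,x1)));print("   ",''.join(str(x%10) for x in range(x0,x1)))
for y in range(y0,y1): print(y,''.join(ch[y,x0:x1]))
E
python3 asc.py w9 215 340 165 245
```

```text
t 17.48 pos [510.4 -17.1 124.6] yaw 2.5416 shift [-2.4  0.   1.3] turn None F [ 2.8  4.3 -1.9] q6 -1.03 q1 -0.06
    11111222222222233333333334444444444555555555566666666667777777777888888888899999999990000000000111111111122222222223333333333
    56789012345678901234567890123456789012345678901234567890123456789012345678901234567890123456789012345678901234567890123456789
165 .............................................................................................................................
166 .............................................................................................................................
167 .............................................................................................................................
168 .............................................................................................................................
169 .............................................................................................................................
170 .........................................................................
[... 8972 characters left out ...]
ddddddBBBBBB......................................
240 rdrdddrrdrrdddddddr#########rrrrrrrrrrrrrrrrrrrrrrrrrrrrrrdddddddddddddddddddddddBBBB........................................
241 drrrrrrrrrrdddddddr#########rrrrrrrrrrrrrrrrrrrrrrrrrrrrrrdddddddddddddddddddddddd......d..d.................................
242 rdrrdrrrrrrdddddddr#########rrrrrrrrrrrrrrrrrrrrrrrrrrrrrrddddddddddddddddddddddddd.d........................................
243 rrrrrrrdrdrdddddddr.########rrrrrrrrrrrrrrrrrrrrrrrrrrrrrrdddddddddddddddddddddddddd.........................................
244 rrrrdrrrrrrdddddddrr.######.rrrrrrrrrrrrrrrrrrrrrrrrrrrrrrddddddddddddddddddddddddddd........d...............................
```

Now lower and then ease inward.

move_arm:
  steps:
    - [[0,0,0.15],0,1]
    - [[0,0,0.15],0,1]
    - [[0,0,0.15],0,1]
    - [[0,0,0.15],0,1]
    - [[0,0,0.15],0,1]
    - [[0,0,0.15],0,1]
    - [[0,0,0.15],0,1]
    - [[0,0,0.15],0,1]
    - [[0,0,0.12],0,1]
    - [[0,0,0],0,1]
    - [[0,0.1,0],0,1]
    - [[0,0.1,0],0,1]
    - [[0,0.1,0],0,1]
    - [[0,0.1,0],0,1]
    - [[0,0.1,0],0,1]
    - [[0,0.1,0],0,1]
    - [[0,0.1,0],0,1]
    - [[0,0.1,0],0,1]
    - [[0,0,0],0,1]
    - [[0,0,0],0,1]

```text
t: 19.2
ee_pos: [522.0, -0.9, 91.4]
orientation: [-0.929, -3.001, 0.0]
ft_force: [-0.3, -0.8, -1.7]
width: 22.2
grasp_force: 29.3
```

```bash
python3 asc.py w10 225 345 175 235 | sed 's/rrrrrrrrrr/R/g'
```

```text
t 19.2 pos [522.   -0.9  91.5] yaw 2.5413 shift [-2.4 -0.8 -0. ] turn None F [-0.3 -0.8 -1.7] q6 -0.99 q1 -0.02
    222223333333333444444444455555555556666666666777777777788888888889999999999000000000011111111112222222222333333333344444
    567890123456789012345678901234567890123456789012345678901234567890123456789012345678901234567890123456789012345678901234
175 .........................dd.d..............................................................................d............
176 ..........................d..d..dd......................................................................................
177 ........................................................................................................................
178 ....................................d...................d..d..dd.............d..d.......................................
179 .....................................dd......d..d..dd.dd..........d......d......d..d....................................
180 .........................................d.dd..........d.............d..d....................................
[... 5296 characters left out ...]
dRRRRdddddddddddddddddd.####..dddd...........................................
228 ddddddddRRRRddddddddddddddddddr..dddddddd...........................................
229 dddrddddRRRRddddddddddddddddddddddddddddd...........................................
230 ddddddddRRRRdddddddddddddddddddddddddddddd..........................................
231 ddddddddRRRRdddddddddddddddddddddddddddddd..........................................
232 ddddddddRRRRdddddddddddddddddddddddddddddd..........................................
233 ddddddddRRRRdddddddddddddddddddddddddddd....##......................................
234 ddrdddddRRRRdddddddddddddddddddddddd.....#####......................................
```

```bash
cat > rel.py <<'E'
from h import *
import sys
np.set_printoptions(precision=1,suppress=True)
# tag narrow(x,y) wide(x,y) guard(x,y) z_tcp plate_z
a=sys.argv;d=np.load(a[1]+".npz");c=(None,d["K"],d["r"],d["p"]);v=list(map(float,a[2:]))
n=atz(c,v[0:2],44);w=atz(c,v[2:4],44);u=(n-w)/np.linalg.norm(n-w);e=(w+43.7*u+n+17.2*u)/2;l=np.array([-u[1],u[0],0])
g=atz(c,v[4:6],v[6]-9);o=ctrl.get_obs();T=o["ee_pos"]
print("len",np.linalg.norm(n-w),"eye",e,"dir",np.degrees(np.arctan2(u[1],u[0])),"yaw dir",np.degrees(yaw())+90-360)
print("guard-eye along/lat",(g-e)@u,(g-e)@l,"tcp-eye",(T-e)@u,(T-e)@l)
E
python3 rel.py w10 292 198 323.5 198 263.5 208 91.5
```

```text
len 26.35515312600371 eye [530.3  12.   44. ] dir -124.37037507393521 yaw dir -124.40067763414527
guard-eye along/lat 7.881635230779114 -3.009148491012891 tcp-eye 15.418395556380009 0.5068339074286987
```

move_arm:
  steps:
    - [[0,-0.07,0],0,1]
    - [[0,0,-0.1],0,1]
    - [[0,0,-0.1],0,1]
    - [[0,0,-0.1],0,1]
    - [[0,0,-0.1],0,1]
    - [[0,0,-0.1],0,1]
    - [[0,0,-0.1],0,1]
    - [[0,0,0],0,1]

```text
t: 19.92
ee_pos: [521.6, -2.4, 107.3]
orientation: [0.929, 3.0, 0.0]
ft_force: [0.5, 0.5, -2.4]
width: 21.8
grasp_force: 29.3
```

```bash
python3 asc.py w11 250 345 180 215 | sed 's/rrrrrrrrrr/R/g'
```

```text
t 19.92 pos [521.6  -2.4 107.3] yaw 2.5411 shift [-2.3 -0.7  0.6] turn None F [ 0.5  0.5 -2.4] q6 -1.0 q1 -0.03
    55555555556666666666777777777788888888889999999999000000000011111111112222222222333333333344444
    01234567890123456789012345678901234567890123456789012345678901234567890123456789012345678901234
180 ..............................#################################################................
181 ........##...#...........######################################################................
182 ........##...#...........######################################################................
183 ........###..............###########################.##########################................
184 ........###...............###############################...............#######################
185 ........####..............##########################..##................#######################
186 ........###...............###.######################..##................#######################
187 ........###...d.....d.........######################...................#############
[... 1831 characters left out ...]
ddddddd........................................................
208 rdddddddddddddddddRrrrdddddddd........................................................
209 rddddddddddddddddRrrrrdddddddd........................................................
210 dddddddddddddddddRrrrrdddddddd........................................................
211 ddddddddddddddddRrrrrrdddddddd........................................................
212 ddddddddddddddddRrrrdrdddddddd........................................................
213 ddddddddddddddddRrrrdrdddddddd........................................................
214 dddddddddddddddRrrrrdrdddddddd..........d.............................................
```

```bash
python3 - <<'E'
from h import *
plan([466.9-521.6,-272.6+2.4,0],-47,14)
E
```

```text
[[[-0.31, -0.73, 0.0], 0.67, 1], [[-0.35, -0.7, 0.0], 0.67, 1], [[-0.39, -0.69, 0.0], 0.67, 1], [[-0.42, -0.66, 0.0], 0.67, 1], [[-0.47, -0.63, 0.0], 0.67, 1], [[-0.5, -0.61, 0.0], 0.67, 1], [[-0.54, -0.57, 0.0], 0.67, 1], [[-0.57, -0.55, 0.0], 0.67, 1], [[-0.6, -0.5, 0.0], 0.67, 1], [[-0.63, -0.48, 0.0], 0.67, 1], [[-0.66, -0.43, 0.0], 0.67, 1], [[-0.68, -0.4, 0.0], 0.67, 1], [[-0.7, -0.35, 0.0], 0.67, 1], [[-0.73, -0.32, 0.0], 0.67, 1]] end yaw 1.723
```

move_arm:
  steps:
    - [[0,0,-0.5],0,1]
    - [[0,0,-0.6],0,1]
    - [[-0.31,-0.73,0],0.67,1]
    - [[-0.35,-0.7,0],0.67,1]
    - [[-0.39,-0.69,0],0.67,1]
    - [[-0.42,-0.66,0],0.67,1]
    - [[-0.47,-0.63,0],0.67,1]
    - [[-0.5,-0.61,0],0.67,1]
    - [[-0.54,-0.57,0],0.67,1]
    - [[-0.57,-0.55,0],0.67,1]
    - [[-0.6,-0.5,0],0.67,1]
    - [[-0.63,-0.48,0],0.67,1]
    - [[-0.66,-0.43,0],0.67,1]
    - [[-0.68,-0.4,0],0.67,1]
    - [[-0.7,-0.35,0],0.67,1]
    - [[-0.73,-0.32,0],0.67,1]
    - [[0,0,0],0,1]
    - [[0,0,0],0,1]

```text
t: 21.47
ee_pos: [466.1, -273.2, 133.9]
orientation: [-2.047, -2.382, -0.0]
ft_force: [-0.2, 0.2, -1.1]
width: 22.2
grasp_force: 29.3
```

```bash
python3 - <<'E'
from h import *
np.set_printoptions(precision=1,suppress=True)
go([466.9,-272.6,102.6],1.723)
c=shot("wrist");save(c[0],"w12.png");np.savez("w12.npz",K=c[1],r=c[2],p=c[3])
h=cv2.cvtColor(c[0],cv2.COLOR_RGB2HSV).astype(int);g=c[0].astype(int).sum(2)/3
H=np.array([484.4,-269.9,55]);print("hole px",proj(c,H))
x0,x1,y0,y1=205,310,130,225
ch=np.full(g.shape,'.');ch[(h[...,0]>12)&(h[...,0]<30)&(g>150)]='W';ch[g<75]='d';ch[((h[...,0]<7)|(h[...,0]>174))&(h[...,1]>150)]='r';ch[(h[...,1]<25)&(g>215)]='#';ch[(h[...,0]>45)&(h[...,0]<75)&(h[...,1]>100)]='G'
print("   ",''.join(str((x//10)%10) for x in range(x0,x1)))
for y in range(y0,y1,2): print(y,''.join(ch[y,x0:x1]))
E
```

```text
t 21.47 pos [ 466.1 -273.2  133.9] yaw 1.7217 shift [0.  0.  1.3] turn -0.015 F [-0.2  0.2 -1.1] q6 -0.7 q1 -0.55
hole px [273.5 188.5]
    000001111111111222222222233333333334444444444555555555566666666667777777777888888888899999999990000000000
130 .........................................................................................................
132 .........................................................................................................
134 .........................................................................................................
136 .........................................................................................................
138 .........................................................................................................
140 .........................................................................................................
142 .........................................................................................................
144 ................................................................................
[... 3725 characters left out ...]
...r......r..........W.#.WW.............
214 ..............................W..#Wrrrrrrr..........................rr......r.......#.W.#.WW..#....#.....
216 ..............................W#..rrrrrrr..........................r........r.........W.#.WW.......#...W.
218 ..............................W.rrrrrrrr...................rr..............r......W#.WW..WWW.#.....#..#W.
220 ...............................rrrrrrrrrrrrrrrrrrrrrrrrrrrrr.........r.r.................WWW.#........#W.
222 .............................rrrrrrrrrrrrrrrrrrrrrrrrrrrrrrrrr.r..r...r................#.WWW.#....#...#..
224 ............................rrrrrrrrrrrrrrrrrrrrrrrrrrrrrrrrrrrrrrrr.................W##.WWW.#....#...#..
```

The visible hole edges (cols 261–286, top row 175) match the predicted centre (273.5,188.5). Lowering the foot in.

move_arm:
  steps:
    - [[0,0,0.3],0,1]
    - [[0,0,0.3],0,1]
    - [[0,0,0.2],0,1]
    - [[0,0,0.2],0,1]
    - [[0,0,0.15],0,1]
    - [[0,0,0.1],0,1]
    - [[0,0,0],0,1]
    - [[0,0,0],0,1]

```text
t: 22.18
ee_pos: [466.4, -272.6, 102.7]
orientation: [-2.046, -2.383, 0.0]
ft_force: [-0.6, -0.0, -1.5]
width: 21.9
grasp_force: 29.3
```

move_arm:
  steps:
    - [[0,0.12,0],0,1]
    - [[0,0.12,0],0,1]
    - [[0,0.12,0],0,1]
    - [[0,0.12,0],0,1]
    - [[0,0.12,0],0,1]
    - [[0,0.12,0],0,1]
    - [[0,0.12,0],0,1]
    - [[0,0.12,0],0,1]
    - [[0,0.1,0],0,1]
    - [[0,0,0],0,1]

```text
t: 23.02
ee_pos: [492.9, -268.9, 103.5]
orientation: [2.046, 2.384, -0.001]
ft_force: [-4.8, -0.6, 6.7]
width: 21.6
grasp_force: 30.0
```

move_arm:
  steps:
    - [[0,-0.1,0],0,1]
    - [[0,-0.1,0],0,1]
    - [[0,-0.13,0],0,1]
    - [[0,0,0],0,1]
    - [[0,0,0.2],0,1]
    - [[0,0,0.2],0,1]
    - [[0,0,0.2],0,1]
    - [[0,0,0],0,1]

```text
t: 23.68
ee_pos: [483.6, -269.4, 86.3]
orientation: [-2.045, -2.382, 0.001]
ft_force: [-0.1, 0.1, -0.9]
width: 21.3
grasp_force: 30.0
```

```bash
python3 - <<'E'
from h import *
go([484.4,-269.9,69],1.723)
c=shot("wrist");save(c[0],"w13.png");np.savez("w13.npz",K=c[1],r=c[2],p=c[3])
h=cv2.cvtColor(c[0],cv2.COLOR_RGB2HSV).astype(int);g=c[0].astype(int).sum(2)/3
x0,x1,y0,y1=205,310,170,245
ch=np.full(g.shape,'.');ch[g<75]='d';ch[((h[...,0]<7)|(h[...,0]>174))&(h[...,1]>150)]='r';ch[(h[...,1]<25)&(g>215)]='#'
print("   ",''.join(str((x//10)%10) for x in range(x0,x1)))
for y in range(y0,y1,3): print(y,''.join(ch[y,x0:x1]))
E
```

```text
t 23.68 pos [ 483.63 -269.38   86.35] yaw 1.7226 shift [-0.026  0.029  0.694] turn -0.005 F [-0.1  0.1 -0.9] q6 -0.68 q1 -0.53
    000001111111111222222222233333333334444444444555555555566666666667777777777888888888899999999990000000000
170 ..............................#########.............###########.........#####.............######.........
173 ......................................###.....#.....###########.........#####.............#####..........
176 ...........................................#.#......###########.........#####......#......#####..........
179 ............................................##......##########.........######......#.......####..........
182 .............................................##.....##########............###......#........###..........
185 ..............................................##..############............###......#.......####..........
188 ..........................................................######.........####......#.......###...........
191 ..........................................................................##......#......
[... 1186 characters left out ...]
.....................##...#.............
227 ....d#..#...................rrrrrrrrrrrrrrrrrrrrrrrrrrrrrrrrrrrr.......................#...#.............
230 ....d#.#....................rrrrrrrrrrrrrrrrrrrrrrrrrrrrrrrrrrrrrrr.....................#..#.............
233 ....d##......................rrrrrrrrrrrrrrrrrrrrrrrrrrrrrrrrrrrrrr......................#...............
236 ....d#.......................rrrrrrrrrrrrrrrrrrrrrrrrrrrrrrrrrrrrrr.......................#..............
239 .............................rr########rrrrrrrrrrrrrrrrrrrrrrrrrrrr......................................
242 .............................r#########.rrrrrrrrrrrrrrrrrrrrrrrrrrr......................................
```

move_arm:
  steps:
    - [[0,0.03,0.2],0,1]
    - [[0,0,0.2],0,1]
    - [[0,0,0.2],0,1]
    - [[0,0,0.08],0,1]
    - [[0,0,0],0,0.5]
    - [[0,0,0],0,0.5]
    - [[0,0,0],0,0.5]
    - [[0,0,0.15],0,0.5]
    - [[0,0,0.15],0,0.5]
    - [[0,0,0.06],0,0.5]
    - [[0,0,0],0,0.5]
    - [[0,0,0],0,0.5]

```text
t: 24.73
ee_pos: [485.0, -269.7, 61.6]
orientation: [-2.046, -2.383, 0.0]
ft_force: [-0.1, -1.2, -0.6]
width: 43.9
grasp_force: 0.0
```

```bash
python3 - <<'E'
from h import *
go([484.4,-269.9,60],1.723);print(ctrl.get_obs()["width"])
c=shot("wrist");save(c[0],"w14.png");np.savez("w14.npz",K=c[1],r=c[2],p=c[3])
h=cv2.cvtColor(c[0],cv2.COLOR_RGB2HSV).astype(int);g=c[0].astype(int).sum(2)/3
x0,x1,y0,y1=205,310,170,270
ch=np.full(g.shape,'.');ch[g<75]='d';ch[((h[...,0]<7)|(h[...,0]>174))&(h[...,1]>150)]='r';ch[(h[...,1]<25)&(g>215)]='#'
print("   ",''.join(str((x//10)%10) for x in range(x0,x1)))
for y in range(y0,y1,3): print(y,''.join(ch[y,x0:x1]))
E
```

```text
t 24.73 pos [ 485.01 -269.72   61.55] yaw 1.7226 shift [-0.004 -0.025  0.062] turn -0.005 F [-0.1 -1.2 -0.6] q6 -0.68 q1 -0.53
43.857437136932646
    000001111111111222222222233333333334444444444555555555566666666667777777777888888888899999999990000000000
170 ............#..................................................................................#..#......
173 ..................................................................................................#......
176 .................................................................................................##......
179 ...........................####...................................................................#......
182 ................................##................................................................#......
185 .................................................................................................#.......
188 ..................................................###............................................#.......
191 ...........................................................##.........
[... 2195 characters left out ...]
.....r..............#...................
254 ............................#..rrr#####..............................r...............#...................
257 ............................#..rr.....................................................#..................
260 ............................#.rrrr.....................................................#.................
263 .............................#.rrr.....r.r.............................................##................
266 ...............................#........................................................#................
269 .......................................................##................................................
```

move_arm:
  steps:
    - [[0,0,0.09],0,0.5]
    - [[0,0,0],0,0.5]
    - [[0,0,0],0,1]
    - [[0,0,0],0,1]
    - [[0,0,0],0,1]
    - [[0,0,0],0,1]
    - [[0,0,0],0,1]
    - [[0,0,0],0,1]
    - [[0,0,0],0,1]
    - [[0,0,0],0,1]

```text
t: 25.62
ee_pos: [485.3, -269.8, 59.7]
orientation: [2.046, 2.383, 0.0]
ft_force: [0.2, -0.7, -0.6]
width: 21.7
grasp_force: 29.9
```

```bash
python3 - <<'E'
from h import *
go([485,-270,60],1.723);o=ctrl.get_obs();print(o["width"],o["grasp_force"])
plan([46.7,283.8,0],46.9,14)
E
```

```text
t 25.62 pos [ 485.33 -269.85   59.67] yaw 1.7226 shift [-0.004 -0.014 -0.013] turn -0.005 F [ 0.2 -0.7 -0.6] q6 -0.68 q1 -0.53
21.74385709306968 29.93545353412628
[[[0.78, 0.25, 0.0], -0.67, 1], [[0.77, 0.3, 0.0], -0.67, 1], [[0.74, 0.35, 0.0], -0.67, 1], [[0.73, 0.39, 0.0], -0.67, 1], [[0.7, 0.42, 0.0], -0.67, 1], [[0.67, 0.47, 0.0], -0.67, 1], [[0.65, 0.51, 0.0], -0.67, 1], [[0.62, 0.54, 0.0], -0.67, 1], [[0.58, 0.58, 0.0], -0.67, 1], [[0.55, 0.62, 0.0], -0.67, 1], [[0.51, 0.64, 0.0], -0.67, 1], [[0.47, 0.67, 0.0], -0.67, 1], [[0.43, 0.7, 0.0], -0.67, 1], [[0.39, 0.72, 0.0], -0.67, 1]] end yaw 2.541
```

move_arm:
  steps:
    - [[0,0,-0.6],0,1]
    - [[0,0,-0.9],0,1]
    - [[0,0,-0.9],0,1]
    - [[0.78,0.25,0],-0.67,1]
    - [[0.77,0.3,0],-0.67,1]
    - [[0.74,0.35,0],-0.67,1]
    - [[0.73,0.39,0],-0.67,1]
    - [[0.7,0.42,0],-0.67,1]
    - [[0.67,0.47,0],-0.67,1]
    - [[0.65,0.51,0],-0.67,1]
    - [[0.62,0.54,0],-0.67,1]
    - [[0.58,0.58,0],-0.67,1]
    - [[0.55,0.62,0],-0.67,1]
    - [[0.51,0.64,0],-0.67,1]
    - [[0.47,0.67,0],-0.67,1]
    - [[0.43,0.7,0],-0.67,1]
    - [[0.39,0.72,0],-0.67,1]
    - [[0,0,0.5],0,1]
    - [[0,0,0.3],0,1]
    - [[0,0,0],0,1]

```text
t: 27.28
ee_pos: [530.3, 13.9, 97.9]
orientation: [-0.928, -2.998, 0.002]
ft_force: [0.6, -0.5, -1.5]
width: 21.6
grasp_force: 29.9
```

```bash
python3 asc.py w15 225 345 160 235 | sed 's/rrrrrrrrrr/R/g'
```

```text
t 27.28 pos [530.3  13.9  97.9] yaw 2.5413 shift [-2.4 -1.4  0.2] turn None F [ 0.6 -0.5 -1.5] q6 -0.97 q1 0.0
    222223333333333444444444455555555556666666666777777777788888888889999999999000000000011111111112222222222333333333344444
    567890123456789012345678901234567890123456789012345678901234567890123456789012345678901234567890123456789012345678901234
160 .....d....d..d..dd.dd.d...........................d.d.............................................d.d.d...d....d.d.....d
161 ....d.....d.........d..d.d...........d..dd.dd...d..d..............d.................................d.......d...........
162 ...dd.....d............d..d..........d..d..d..dd..................d..............................d......................
163 ....d......d.........................d..d.....................................................d...........d....d........
164 ...........dd........................d..d..........................d..........................d.....d.....d....d.d......
165 .....d......d.............d...........d.dd.dd.................................................................
[... 7386 characters left out ...]
dRRRRdddddddddddddddddd......................................................
228 ddddddddRRRRddddddddddddddddddd.....................................................
229 dddrdddRRRRrrdddddddddddddddddd.....................................................
230 dddddddRRRRrrdddddddddddddddddd.....................................................
231 dddddddRRRRrrddddddddddddddddddd....................................................
232 dddddddRRRRrrddddddddddddddddddd....................................................
233 dddddddRRRRrrddddddddddddddddddd....................................................
234 ddrddddRRRRrrdddddddddddddddddddr...................................................
```

```bash
python3 rel.py w15 271 199 302.3 197.5 253 214 106.5; python3 rel.py w15 271 198 302.3 197.5 253 213.5 106.5
```

```text
len 26.865437766942506 eye [531.7  11.   44. ] dir -121.49807223098438 yaw dir -124.42691404216029
guard-eye along/lat -1.8420949608566388 -4.560692735348102 tcp-eye -1.7732981736217492 -2.2602550207449363
len 26.848224384525942 eye [530.5  11.7  44. ] dir -123.3954855439385 yaw dir -124.42691404216029
guard-eye along/lat -1.7116595522345903 -3.526892355189225 tcp-eye -1.712942410342882 -0.864770430817306
```

move_arm:
  steps:
    - [[-0.1,0.03,0],0,1]
    - [[0,0,0.15],0,1]
    - [[0,0,0.1],0,1]
    - [[0,0,0.1],0,1]
    - [[0,0,0],0,1]
    - [[0,0,0],0,1]

```text
t: 27.83
ee_pos: [534.6, 12.9, 91.0]
orientation: [0.929, 3.001, -0.0]
ft_force: [-0.4, -1.0, 0.7]
width: 22.0
grasp_force: 29.9
```

move_arm:
  steps:
    - [[0,0,0.1],0,1]
    - [[0,0,0.08],0,1]
    - [[0,0,0.07],0,1]
    - [[0,0,0],0,1]
    - [[0,0,0],0,1]

```text
t: 28.25
ee_pos: [534.0, 13.2, 84.2]
orientation: [-0.929, -3.0, 0.0]
ft_force: [0.3, 0.1, -0.8]
width: 22.0
grasp_force: 29.9
```

```bash
python3 asc.py w16 240 335 180 215 | sed 's/rrrrrrrrrr/R/g'
```

```text
t 28.25 pos [534.   13.2  84.2] yaw 2.5411 shift [-2.3 -1.5 -0.3] turn None F [ 0.3  0.1 -0.8] q6 -0.97 q1 0.0
    44444444445555555555666666666677777777778888888888999999999900000000001111111111222222222233333
    01234567890123456789012345678901234567890123456789012345678901234567890123456789012345678901234
180 .......................d.................d.............d...d..................................d
181 .........................................d.............d..dd...................................
182 ...............................................................................................
183 ....................####################################################.......................
184 ....................####################################################.......................
185 ....................####################################################.......................
186 ....................####################################################.......................
187 ...................####################################################..............
[... 1956 characters left out ...]

208 rrrrrdddddddddddddddddrrrrrrrrdddddd.#################################.........................
209 rrrrrdddddddddddddddddrrrrrrrrdddddd.#################################.........................
210 rrrrrdddddddddddddddddrrrrrrrrrddddd.#################################.........................
211 rrrrrdddddddddddddddddrrrrrrrrrdddddd#################################.........................
212 rrrrrdddddddddddddddddrrrrrrrrrdddddd................................#.........................
213 rrrrrdddddddddddddddddrrrrrrrrrdddddd..........................................................
214 rrrrrdddddddddddddddddrrrrrrrrrdddddd..........................................................
```

move_arm:
  steps:
    - [[0,-0.09,0],0,1]
    - [[0,-0.09,0],0,1]
    - [[0,-0.09,0],0,1]
    - [[0,-0.09,0],0,1]
    - [[0,-0.09,0],0,1]
    - [[0,-0.09,0],0,1]
    - [[0,-0.09,0],0,1]
    - [[0,-0.09,0],0,1]
    - [[0,0,0],0,1]
    - [[0,0,0],0,1]

```text
t: 29.13
ee_pos: [524.4, -1.8, 84.7]
orientation: [0.929, 3.001, 0.0]
ft_force: [1.8, 1.9, -0.9]
width: 21.6
grasp_force: 30.0
```

```bash
python3 asc.py w17 230 335 180 215 | sed 's/rrrrrrrrrr/R/g'
```

```text
t 29.13 pos [524.4  -1.8  84.7] yaw 2.5409 shift [-2.3 -0.8 -0.3] turn None F [ 1.8  1.9 -0.9] q6 -1.0 q1 -0.03
    333333333344444444445555555555666666666677777777778888888888999999999900000000001111111111222222222233333
    012345678901234567890123456789012345678901234567890123456789012345678901234567890123456789012345678901234
180 .........................................................................................................
181 .........................................................................................................
182 ........................................#####################################################............
183 .......................................######################################################............
184 ........................................#####################################################............
185 ................................#......#####################################################.............
186 ................................############################################################............
[... 2291 characters left out ...]
############################################..............
209 .ddddddrrrrrrrrdddddddddddddddddrrrrrrrrrdddddd############################################..............
210 .dddddrrrrrrrrrdddddddddddddddddrrrrrrrrrdddddd############################################..............
211 .dddddrrrrrrrrrdddddddddddddddddrrrrrrrrrdddddd############################################..............
212 .dddddrrrrrrrrrdddddddddddddddddrrrrrrrrrdddddddd........................................................
213 .dddddrrrrrrrrrdddddddddddddddddRdddddd.........................................................
214 ddddddrrrrrrrrrdddddddddddddddddRdddddd.........................................................
```

```bash
python3 - <<'E'
from h import *
plan([34.6,-45.2,0],19,14)
E
```

```text
[[[-0.15, -0.05, 0.0], -0.27, 1], [[-0.16, -0.06, 0.0], -0.27, 1], [[-0.15, -0.05, 0.0], -0.27, 1], [[-0.15, -0.06, 0.0], -0.27, 1], [[-0.15, -0.07, 0.0], -0.27, 1], [[-0.15, -0.07, 0.0], -0.27, 1], [[-0.14, -0.07, 0.0], -0.27, 1], [[-0.15, -0.08, 0.0], -0.27, 1], [[-0.14, -0.07, 0.0], -0.27, 1], [[-0.14, -0.09, 0.0], -0.27, 1], [[-0.14, -0.08, 0.0], -0.27, 1], [[-0.13, -0.09, 0.0], -0.27, 1], [[-0.14, -0.09, 0.0], -0.27, 1], [[-0.13, -0.1, 0.0], -0.27, 1]] end yaw 2.871
```

move_arm:
  steps:
    - [[0,0,-0.08],0,1]
    - [[0,0,-0.14],0,1]
    - [[0,0,-0.14],0,1]
    - [[0,0,-0.14],0,1]
    - [[0,0,-0.14],0,1]
    - [[0,0,-0.14],0,1]
    - [[0,0,-0.14],0,1]
    - [[0,0,-0.14],0,1]
    - [[0,0,-0.14],0,1]
    - [[0,0,0],0,1]

```text
t: 30.02
ee_pos: [524.8, -1.8, 115.4]
orientation: [0.929, 3.0, 0.001]
ft_force: [2.2, 3.3, -2.6]
width: 21.7
grasp_force: 30.0
```

move_arm:
  steps:
    - [[-0.15,-0.05,0],-0.27,1]
    - [[-0.16,-0.06,0],-0.27,1]
    - [[-0.15,-0.05,0],-0.27,1]
    - [[-0.15,-0.06,0],-0.27,1]
    - [[-0.15,-0.07,0],-0.27,1]
    - [[-0.15,-0.07,0],-0.27,1]
    - [[-0.14,-0.07,0],-0.27,1]
    - [[-0.15,-0.08,0],-0.27,1]
    - [[-0.14,-0.07,0],-0.27,1]
    - [[-0.14,-0.09,0],-0.27,1]
    - [[-0.14,-0.08,0],-0.27,1]
    - [[-0.13,-0.09,0],-0.27,1]
    - [[-0.14,-0.09,0],-0.27,1]
    - [[-0.13,-0.1,0],-0.27,1]
    - [[0,0,0],0,1]
    - [[0,0,0],0,1]

```text
t: 31.35
ee_pos: [558.6, -46.0, 114.2]
orientation: [-0.425, -3.112, -0.003]
ft_force: [2.2, 7.6, -3.8]
width: 22.0
grasp_force: 30.2
```

```bash
python3 asc.py w18 225 335 160 225 | sed 's/rrrrrrrrrr/R/g'
```

```text
t 31.35 pos [558.6 -46.  114.2] yaw 2.8701 shift [-0.1 -0.1  0.9] turn None F [ 2.2  7.6 -3.8] q6 -1.41 q1 -0.1
    22222333333333344444444445555555555666666666677777777778888888888999999999900000000001111111111222222222233333
    56789012345678901234567890123456789012345678901234567890123456789012345678901234567890123456789012345678901234
160 ............................................................................#.................................
161 ............................................................................#.................................
162 ..............................................................................d...............................
163 ..............................................................................................................
164 ..............................................................................................................
165 ..............................................................................................................
166 ................................................................
[... 5818 characters left out ...]
Rddddddddddddddddddrrrrrrrrrddddd.............#............................................
219 rrd....dddrrrrrrrrrdddddddddddddddddddrrrrrrrrrddddd....dd..d...#.............................................
220 rrddd..dddrrrrrrrrrdddddddddddddddddddRdddddddddddddddd..............................................
221 rdrdd.dddRdddddddddddddddddddRddddddddddddddddd.............................................
222 rrrrrrdddRddddddddddddddddddRrddddddddddddddddd.............................................
223 rrrrrddddRddddddddddddddddddRrddddddddddddddddd.............................................
224 rrrrrdddRrdddddddddddddddddddRddddddddddddddddd.............................................
```

```bash
cat > key.py <<'E'
from h import *
import sys
np.set_printoptions(precision=1,suppress=True)
# tag headx heady zhead narrowx narrowy widex widey zn zw
a=sys.argv;d=np.load(a[1]+".npz");c=(None,d["K"],d["r"],d["p"]);v=list(map(float,a[2:]))
yh=np.array([.2645,.9644,0]);xh=np.array([.9644,-.2645,0])
H=atz(c,v[0:2],v[2]);N=atz(c,v[3:5],v[7]);W=atz(c,v[5:7],v[8])
print("head",H,"N-W",(W-N)@yh,"head at plate x from W:",-23.5+(W-H)@yh,"from N:",3-(H-N)@yh,"lat head-wide",(H-W)@xh,"head-narrow",(H-N)@xh)
E
python3 key.py w18 299.5 194 51 282 198 312.5 195.7 69.4 65.1
```

```text
head [569.7  -5.8  51. ] N-W 26.05000395972405 head at plate x from W: -14.731723648948547 from N: -14.2817276086726 lat head-wide 2.083506313120119 head-narrow 1.342912200237036
```

The grip now holds at about 8 N with no tilt, and the head shows in the wide end. It needs about 1.6 mm more outward and 2.4 mm sideways. I'll correct that and lower by feel.

move_arm:
  steps:
    - [[-0.05,-0.04,0],0,1]
    - [[-0.05,-0.03,0],0,1]
    - [[0,0,0.08],0,1]
    - [[0,0,0.08],0,1]
    - [[0,0,0.08],0,1]
    - [[0,0,0],0,1]
    - [[0,0,0],0,1]

```text
t: 31.98
ee_pos: [560.2, -48.1, 108.1]
orientation: [-0.425, -3.111, -0.003]
ft_force: [3.2, 7.8, -2.6]
width: 21.7
grasp_force: 30.2
```

```bash
python3 asc.py w19 262 335 178 216 | sed 's/rrrrrrrrrr/R/g'
```

```text
t 31.98 pos [560.2 -48.1 108.1] yaw 2.8703 shift [-0.  -0.1  0.6] turn None F [ 3.2  7.8 -2.6] q6 -1.41 q1 -0.11
    6666666677777777778888888888999999999900000000001111111111222222222233333
    2345678901234567890123456789012345678901234567890123456789012345678901234
178 ......................d..................................................
179 .....................#.##................................................
180 ......##....................................................#####........
181 ......##.........................#########....###################........
182 ......##.########################################################........
183 .........###################################################..###........
184 .........###################################################d............
185 ....########################################################.............
186 ...#############################.###########################........#####
187 ...####################################........#....#####################
188 ....############################.####.BBBBBB...
[... 1405 characters left out ...]
##########...............
207 rrrrrrrrrdddddd###########################################...............
208 rrrrrrrrrdddddd.##########################################...............
209 rrrrrrrrrdddddd.##########################################...............
210 rrrrrrrrrdddddd.##################.........############..................
211 Rdddddd#........................................................
212 Rdddddd.........................................................
213 Rdddddd.........................................................
214 drrrrrrrrrdddddd..........................#..............................
215 drrrrrrrrrdddddd.........................................................
```

```bash
python3 key.py w19 302.5 194 51 282.7 198 313.5 195.8 64.4 60.9
```

```text
head [570.3  -5.9  51. ] N-W 26.037408955489678 head at plate x from W: -15.91634281359191 from N: -15.453751769081588 lat head-wide 0.939953929356375 head-narrow 0.07864881489560815
```

move_arm:
  steps:
    - [[-0.02,-0.01,0.06],0,1]
    - [[0,0,0.06],0,1]
    - [[0,0,0.06],0,1]
    - [[0,0,0.06],0,1]
    - [[0,0,0.06],0,1]
    - [[0,0,0],0,1]
    - [[0,0,0],0,1]

```text
t: 32.62
ee_pos: [560.7, -48.5, 100.7]
orientation: [-0.425, -3.111, -0.003]
ft_force: [2.0, 7.9, -2.8]
width: 21.9
grasp_force: 30.2
```

```bash
python3 asc.py w20 262 335 178 218 | sed 's/rrrrrrrrrr/R/g'
```

```text
t 32.62 pos [560.8 -48.5 100.7] yaw 2.8703 shift [ 0.  -0.1  0.3] turn None F [ 2.   7.9 -2.8] q6 -1.41 q1 -0.11
    6666666677777777778888888888999999999900000000001111111111222222222233333
    2345678901234567890123456789012345678901234567890123456789012345678901234
178 ..........#........#..............................#......................
179 .........................................................................
180 .......#.................................................................
181 ......##....................................................#######......
182 ......##.##########################################################......
183 .......#.###########################################################.....
184 .........###################################################....###......
185 .....#######################################################.dd..........
186 .....########################################################............
187 ....##############################################.######################
188 ...###################################...BB....
[... 1561 characters left out ...]
###########..............
209 rrrrrrrrrdddddd.###########################################..............
210 rrrrrrrrrdddddd.###########################################..............
211 Rdddddd############....#........................................
212 Rdddddd.........................................................
213 Rdddddd................#........................................
214 drrrrrrrrrdddddd.........................................................
215 drrrrrrrrrdddddd.........................................................
216 drrrrrrrrrdddddd.........................................................
217 drrrrrrrrrdddddd#..............#...........#.............................
```

```bash
python3 key.py w20 304 194.7 51 282.7 198.5 313.7 196.3 57.8 55.4;python3 key.py w20 304 194.7 53 282.7 198.5 313.7 196.3 57.8 55.4
```

```text
head [569.6  -6.   51. ] N-W 25.904846470799907 head at plate x from W: -16.166465000571215 from N: -15.571311471371125 lat head-wide -0.26618561128300344 head-narrow -1.4049716408618003
head [569.   -6.1  53. ] N-W 25.904846470799907 head at plate x from W: -15.821247749098177 from N: -15.226094219898084 lat head-wide -0.7819766754677775 head-narrow -1.9207627050465756
```

move_arm:
  steps:
    - [[0.01,0,0.06],0,1]
    - [[0,0,0.06],0,1]
    - [[0,0,0.06],0,1]
    - [[0,0,0.06],0,1]
    - [[0,0,0.06],0,1]
    - [[0,0,0],0,1]
    - [[0,0,0],0,1]

```text
t: 33.25
ee_pos: [560.5, -48.5, 93.2]
orientation: [-0.425, -3.111, -0.003]
ft_force: [1.8, 6.5, -2.7]
width: 21.6
grasp_force: 30.2
```

```bash
python3 asc.py w21 262 335 178 218 | sed 's/rrrrrrrrrr/R/g'
```

```text
t 33.25 pos [560.5 -48.5  93.2] yaw 2.8703 shift [ 0.  -0.1  0.1] turn None F [ 1.8  6.5 -2.7] q6 -1.41 q1 -0.11
    6666666677777777778888888888999999999900000000001111111111222222222233333
    2345678901234567890123456789012345678901234567890123456789012345678901234
178 ########..###..##...###########..................#..###########.####.####
179 ########..##...#....#.###..###...................#..#.###..###..###..####
180 ########.......#....#......#........................#.##...##...#....####
181 ########..........#...........................................##...######
182 ########.#######################################################.####.###
183 .#.....#.############################################################.###
184 .........################################################################
185 ...############################################.#########################
186 ...###########################################..#############....##......
187 ....########################################....#########################
188 ....###################################........
[... 1570 characters left out ...]
################
209 rrrrrrrrr.....d.#########################################################
210 rrrrrrrrr.....d.#########################################################
211 rrrrrrrrr.......#########################################################
212 Rd....d##################....#......############################
213 Rd....d.#################....#.......###########################
214 drrrrrrrrr.....d.#################............###########################
215 .rrrrrrrrr.....d.#################............###########################
216 .rrrrrrrrr.....d.#################............###########################
217 .rrrrrrrrr.....d#################.............###########################
```

move_arm:
  steps:
    - [[-0.04,0.01,0],0,1]
    - [[0,0,0.06],0,1]
    - [[0,0,0.06],0,1]
    - [[0,0,0.06],0,1]
    - [[0,0,0],0,1]
    - [[0,0,0],0,1]

```text
t: 33.8
ee_pos: [561.6, -48.6, 88.8]
orientation: [-0.425, -3.112, -0.003]
ft_force: [1.8, 7.0, -1.1]
width: 21.9
grasp_force: 30.2
```

```bash
python3 asc.py w22 262 335 178 218 | sed 's/rrrrrrrrrr/R/g'
```

```text
t 33.8 pos [561.6 -48.5  88.8] yaw 2.8704 shift [ 0.  -0.1 -0.1] turn None F [ 1.8  7.  -1.1] q6 -1.41 q1 -0.11
    6666666677777777778888888888999999999900000000001111111111222222222233333
    2345678901234567890123456789012345678901234567890123456789012345678901234
178 #########.####.####.############..................#.#####################
179 ########..###..##...###########.....................#######.####.####.###
180 ########..##...#....#..###..##.......................#.###..###..###..###
181 ##########.#############.########.................##.####.####.###..#####
182 ###########################################......################.####.##
183 ##########################################.......########################
184 .....####################################.........#######################
185 ....####################################..........#######################
186 ...####################################...........############....#####..
187 ...####################################...........#######################
188 ....###################################.........
[... 1560 characters left out ...]
#########################
209 rrrrrrrrr.......#########################################################
210 rrrrrrrrr.......#########################################################
211 rrrrrrrrr.......#########################################################
212 R.....d#####################.###..##############################
213 R.......##################....#...#..###########################
214 R.......#################............###########################
215 .rrrrrrrrr......##################............###########################
216 .rrrrrrrrr......##################.............##########################
217 .rrrrrrrrr......###################............##########################
```

move_arm:
  steps:
    - [[-0.03,0,0],0,1]
    - [[-0.03,0,0],0,1]
    - [[0,0.02,0],0,1]
    - [[0,0,0],0,1]

```text
t: 34.18
ee_pos: [563.3, -48.5, 88.9]
orientation: [-0.425, -3.112, -0.003]
ft_force: [2.1, 8.2, -2.2]
width: 22.1
grasp_force: 30.2
```

```bash
python3 asc.py w23 262 335 178 218 | sed 's/rrrrrrrrrr/R/g'
```

```text
t 34.18 pos [563.3 -48.5  88.9] yaw 2.8703 shift [ 0.1 -0.1 -0.1] turn None F [ 2.1  8.2 -2.2] q6 -1.41 q1 -0.11
    6666666677777777778888888888999999999900000000001111111111222222222233333
    2345678901234567890123456789012345678901234567890123456789012345678901234
178 #######...#....#....#.###..###......................#..###..#.#..##...###
179 ###################.####.####.....................#.#########.####.######
180 #########.........................................#..##....#.########.###
181 ###########.#############################........########################
182 #########################################........########################
183 #######################################..........########################
184 ...####################################..........########################
185 ...####################################...........############....###.###
186 ...####################################...........###################.#.#
187 ...####################################...........#######################
188 ...###################################.........
[... 1561 characters left out ...]
#########################
209 rrrrrrrrr.......#########################################################
210 rrrrrrrrr.......#########################################################
211 rrrrrrrrr.......###################.#.####.#.############################
212 R.....d##################...........############################
213 R.....d.#################............###########################
214 R.......#################............###########################
215 .rrrrrrrrr.......#################............###########################
216 .rrrrrrrrr......#################.............###########################
217 .rrrrrrrrr......################..............###########################
```

move_arm:
  steps:
    - [[0,0,0.06],0,1]
    - [[0,0,0.06],0,1]
    - [[0,0,0.06],0,1]
    - [[0,0,0],0,1]
    - [[0,0,0],0,1]

```text
t: 34.65
ee_pos: [563.3, -48.5, 84.4]
orientation: [-0.425, -3.112, -0.003]
ft_force: [1.2, 7.9, -0.8]
width: 21.3
grasp_force: 30.2
```

```bash
python3 asc.py w24 262 335 178 218 | sed 's/rrrrrrrrrr/R/g'; python3 - <<'E'
from h import *
for i in range(4): cams.get_image("top"); print(np.round(ctrl.get_obs()["ft_force"],1),np.round(ctrl.get_obs()["ee_pos"],1))
E
```

```text
t 34.65 pos [563.2 -48.5  84.4] yaw 2.8704 shift [ 0.1 -0.1 -0.3] turn None F [ 1.2  7.9 -0.8] q6 -1.41 q1 -0.11
    6666666677777777778888888888999999999900000000001111111111222222222233333
    2345678901234567890123456789012345678901234567890123456789012345678901234
178 ########..............###..###..........................####.####.####.##
179 #######................##...##..........................###..###..###..##
180 ############.###########.####........................##########.###..####
181 ########...###..###..###..##############...........######..####.#########
182 ######.#################################...........######################
183 ######.################################............####################.#
184 .....#################################.............######################
185 .....#################################..............#####################
186 ...###################################..............##########...........
187 ...###################################.............######################
188 ...###################################.........
[... 1709 characters left out ...]
#################################
211 rrrrrrrrr.......#########################################################
212 R.....d#####################..##...#############################
213 R.....d.##################....#....#.###########################
214 R.......#################............###########################
215 .rrrrrrrrr......##################.............##########################
216 .rrrrrrrrr......###################............##########################
217 .rrrrrrrrr......###################............##########################
[ 1.4  7.1 -1.2] [563.3 -48.5  84.5]
[ 2.5  6.5 -1.8] [563.3 -48.5  84.5]
[ 2.5  6.8 -2.7] [563.3 -48.5  84.5]
[ 1.1  8.6 -1.5] [563.3 -48.5  84.5]
```

The head now appears larger in scale than the plate (1.25 vs 1.20 px/mm), so the plate has dropped below the head. I'll bring the collar close above it and ease back.

move_arm:
  steps:
    - [[0,0,0.06],0,1]
    - [[0,0,0.05],0,1]
    - [[0,0.05,0],0,1]
    - [[0,0.05,0],0,1]
    - [[0,0.05,0],0,1]
    - [[0,0.05,0],0,1]
    - [[0,0.05,0],0,1]
    - [[0,0.05,0],0,1]
    - [[0,0,0],0,1]
    - [[0,0,0],0,1]

```text
t: 35.73
ee_pos: [565.6, -41.5, 82.1]
orientation: [-0.424, -3.113, -0.002]
ft_force: [1.3, 5.6, 0.8]
width: 21.9
grasp_force: 30.1
```

```bash
python3 asc.py w25 262 335 180 216 | sed 's/rrrrrrrrrr/R/g'
```

```text
t 35.73 pos [565.6 -41.5  82. ] yaw 2.8707 shift [ 0.1 -0.4 -0.4] turn None F [1.3 5.6 0.8] q6 -1.4 q1 -0.1
    6666666677777777778888888888999999999900000000001111111111222222222233333
    2345678901234567890123456789012345678901234567890123456789012345678901234
180 #.#..#.###..###..###.........................###...##...####.############
181 #.####.#.....##...##..........................##...##...#######.#########
182 ##############################.............####################.#########
183 #############################..............##############################
184 #######.######################.............##############################
185 ..############################.............##############################
186 ..############################..............##################...#.......
187 ...##########################...............#############################
188 ...#########################...............##############################
189 ...#########################...............#..........###################
190 ...#########################.##.....B......#........
[... 1244 characters left out ...]
#########################
207 rrrrrrrrr......##########################################################
208 rrrrrrrrr.....d##########################################################
209 rrrrrrrrr.....d##########################################################
210 rrrrrrrrr.......#########################################################
211 rrrrrrrrr.......#########################################################
212 rrrrrrrrr.......#############..###..#####################################
213 R.....d############...##...#.###################################
214 R.....d.##########............##################################
215 R.....d##########.............##################################
```

move_arm:
  steps:
    - [[0,0.05,0],0,1]
    - [[0,0.05,0],0,1]
    - [[0,0.05,0],0,1]
    - [[0,0.05,0],0,1]
    - [[0,0.05,0],0,1]
    - [[0,0.05,0],0,1]
    - [[0,0.05,0],0,1]
    - [[0,0.05,0],0,1]
    - [[0,0.05,0],0,1]
    - [[0,0,0],0,1]
    - [[0,0,0],0,1]

```text
t: 36.7
ee_pos: [568.2, -31.8, 81.7]
orientation: [-0.423, -3.112, 0.001]
ft_force: [-1.1, 2.0, -1.0]
width: 21.4
grasp_force: 30.0
```

```bash
python3 asc.py w26 255 335 180 216 | sed 's/rrrrrrrrrr/R/g'
```

```text
t 36.7 pos [568.2 -31.8  81.7] yaw 2.8712 shift [ 0.1 -0.8 -0.4] turn None F [-1.1  2.  -1. ] q6 -1.38 q1 -0.08
    55555666666666677777777778888888888999999999900000000001111111111222222222233333
    56789012345678901234567890123456789012345678901234567890123456789012345678901234
180 ......dd....d...................................................................
181 ................................................................................
182 ....#.####.#############.............###############################............
183 ..######################.............###############################............
184 ..............##########..............##############################............
185 ........#..#..##########..............##############################............
186 ........#..#############..............##############################............
187 ...........#############..............##############################............
188 ...........############...............######...........#....####################
189 ...........###########...............#######ddddd
[... 1505 characters left out ...]
################.............
208 dddddddrrrrrrrrrddddd.#############################################.............
209 dddddddrrrrrrrrrddddd.#############################################.............
210 dddddddrrrrrrrrrdddddd#############################################.............
211 dddddddrrrrrrrrrdddddd#############################################.............
212 dddddddrrrrrrrrrdddddd..........................................................
213 dddddddrrrrrrrrrdddddd....d......d..............................................
214 dddddddrrrrrrrrrddddddd.........................................................
215 dddddddRddddd............d.............................................
```

move_arm:
  steps:
    - [[0,0.05,0],0,1]
    - [[0,0.05,0],0,1]
    - [[0,0.05,0],0,1]
    - [[0,0.05,0],0,1]
    - [[0,0.05,0],0,1]
    - [[0,0.05,0],0,1]
    - [[0,0,0],0,1]
    - [[0,0,0],0,1]

```text
t: 37.42
ee_pos: [570.5, -24.2, 81.8]
orientation: [-0.424, -3.113, -0.0]
ft_force: [-1.4, 0.3, -1.7]
width: 21.9
grasp_force: 29.9
```

```bash
python3 asc.py w27 225 335 180 222 | sed 's/rrrrrrrrrr/R/g'
```

```text
t 37.42 pos [570.5 -24.2  81.8] yaw 2.8711 shift [ 0.1 -1.1 -0.4] turn None F [-1.4  0.3 -1.7] q6 -1.36 q1 -0.06
    22222333333333344444444445555555555666666666677777777778888888888999999999900000000001111111111222222222233333
    56789012345678901234567890123456789012345678901234567890123456789012345678901234567890123456789012345678901234
180 .................................d............................................................................
181 .......................d......................................................................................
182 ...............#####....##.......#....######.............###############################......................
183 ...............######..###.......#....######.............###############################......................
184 ......................................######..............##############################......................
185 ..........##########...................#####..............##############################......................
186 ..........##########...................#####..............#####
[... 3210 characters left out ...]
ddddddddddddddddddrrrrrrrrrdddddd...d......................................................
216 ......ddddrrrrrrrrrddddddddddddddddddRddddd..........................................................
217 ......ddddrrrrrrrrrddddddddddddddddddRddddd..........................................................
218 ......ddddrrrrrrrrrddddddddddddddddddRddddd....d.....................................................
219 ddd....ddRddddddddddddddddddRdddddddddddddd.................................................
220 dddrd..ddRddddddddddddddddddRddddddddddddddddd..............................................
221 ddddr.dddRddddddddddddddddddRddddddddddddddddd..............................................
```

```bash
python3 rel.py w27 272.9 197 304.5 196.8 253 214 90.4; python3 rel.py w26 282 197 313.5 196.8 253 214 90.4
```

```text
len 25.398614245581395 eye [566.4 -24.5  44. ] dir -105.11581515892865 yaw dir -105.50477041892228
guard-eye along/lat -1.6990252294940302 2.0313523144658134 tcp-eye -1.3661827014482246 3.8540947725967403
len 25.298480105490615 eye [566.  -25.2  44. ] dir -105.10039081506183 yaw dir -105.50477041892228
guard-eye along/lat 5.5308462860287 1.9890406888091383 tcp-eye -2.0848718572319784 4.048898863455397
```

move_arm:
  steps:
    - [[0.04,0,0],0,1]
    - [[0.04,0,0],0,1]
    - [[0,0,0],0,1]
    - [[0,0,-0.08],0,1]
    - [[0,0,-0.08],0,1]
    - [[0,0,-0.08],0,1]
    - [[0,0,0],0,1]

```text
t: 38.05
ee_pos: [569.1, -23.9, 88.5]
orientation: [0.424, 3.112, 0.0]
ft_force: [-0.5, 0.4, -2.3]
width: 21.9
grasp_force: 29.9
```

move_arm:
  steps:
    - [[0,0,-0.08],0,1]
    - [[0,0,-0.08],0,1]
    - [[0,0,-0.08],0,1]
    - [[0,0,-0.08],0,1]
    - [[0,0,0],0,1]

```text
t: 38.47
ee_pos: [569.0, -23.8, 96.4]
orientation: [0.424, 3.112, 0.0]
ft_force: [0.3, -0.5, -1.9]
width: 21.8
grasp_force: 29.9
```

```bash
python3 asc.py w28 225 335 180 216 | sed 's/rrrrrrrrrr/R/g'
```

```text
t 38.47 pos [569.  -23.8  96.3] yaw 2.871 shift [ 0.1 -1.1  0.2] turn None F [ 0.3 -0.5 -1.9] q6 -1.36 q1 -0.06
    22222333333333344444444445555555555666666666677777777778888888888999999999900000000001111111111222222222233333
    56789012345678901234567890123456789012345678901234567890123456789012345678901234567890123456789012345678901234
180 ................#..###..##.################.............#############################.........................
181 ................###########################.............#############################.........................
182 ..................................#########.............#############################.........................
183 ...........#########.............##########.............#############################.........................
184 ...........#########.............###########.............############################.........................
185 ...........##########.............#########...............###########################....................#..#.
186 ...........##########.............########..............######.d
[... 2600 characters left out ...]
...................
210 ......dddddrrrrrrrrrdddddddddddddddddrrrrrrrrrdddddd.d........................................................
211 ......dddddrrrrrrrrrdddddddddddddddddrrrrrrrrrdddddd..........................................................
212 .....ddddddrrrrrrrrrdddddddddddddddddrrrrrrrrrdddddd..d.......................................................
213 .....ddddddrrrrrrrrrdddddddddddddddddrrrrrrrrrddddddd.d.......................................................
214 .....dddddRdddddddddddddddddrrrrrrrrrddddddd.d.......................................................
215 .....dddddrrrrrrrrrddddddddddddddddddrrrrrrrrrdddddd..........................................................
```

```bash
python3 - <<'E'
from h import *
plan([-83.7,-246.05,0],-65.8,17)
E
```

```text
[[[0.04, -0.61, 0.0], 0.77, 1], [[-0.01, -0.61, 0.0], 0.77, 1], [[-0.05, -0.61, 0.0], 0.77, 1], [[-0.09, -0.61, 0.0], 0.77, 1], [[-0.12, -0.59, 0.0], 0.77, 1], [[-0.17, -0.59, 0.0], 0.77, 1], [[-0.21, -0.58, 0.0], 0.77, 1], [[-0.25, -0.56, 0.0], 0.77, 1], [[-0.28, -0.54, 0.0], 0.77, 1], [[-0.32, -0.52, 0.0], 0.77, 1], [[-0.35, -0.5, 0.0], 0.77, 1], [[-0.38, -0.48, 0.0], 0.77, 1], [[-0.42, -0.44, 0.0], 0.77, 1], [[-0.45, -0.42, 0.0], 0.77, 1], [[-0.47, -0.39, 0.0], 0.77, 1], [[-0.5, -0.36, 0.0], 0.77, 1], [[-0.52, -0.32, 0.0], 0.77, 1]] end yaw 1.729
```

move_arm:
  steps:
    - [[0,0,-0.5],0,1]
    - [[0,0,-0.7],0,1]
    - [[0.04,-0.61,0],0.77,1]
    - [[-0.01,-0.61,0],0.77,1]
    - [[-0.05,-0.61,0],0.77,1]
    - [[-0.09,-0.61,0],0.77,1]
    - [[-0.12,-0.59,0],0.77,1]
    - [[-0.17,-0.59,0],0.77,1]
    - [[-0.21,-0.58,0],0.77,1]
    - [[-0.25,-0.56,0],0.77,1]
    - [[-0.28,-0.54,0],0.77,1]
    - [[-0.32,-0.52,0],0.77,1]
    - [[-0.35,-0.5,0],0.77,1]
    - [[-0.38,-0.48,0],0.77,1]
    - [[-0.42,-0.44,0],0.77,1]
    - [[-0.45,-0.42,0],0.77,1]
    - [[-0.47,-0.39,0],0.77,1]
    - [[-0.5,-0.36,0],0.77,1]
    - [[-0.52,-0.32,0],0.77,1]
    - [[0,0,0],0,1]

```text
t: 40.18
ee_pos: [484.6, -272.1, 126.8]
orientation: [2.044, 2.384, -0.001]
ft_force: [0.0, -0.3, -0.9]
width: 21.6
grasp_force: 29.9
```

```bash
python3 - <<'E'
from h import *
import time
cams.get_image("top");go([485.3,-269.85,59.9],1.7226)
c=shot("wrist");save(c[0],"w29.png")
h=cv2.cvtColor(c[0],cv2.COLOR_RGB2HSV).astype(int);g=c[0].astype(int).sum(2)/3
print("hole px",proj(c,[484.4,-269.9,55]))
x0,x1,y0,y1=205,310,160,225
ch=np.full(g.shape,'.');ch[(h[...,0]>12)&(h[...,0]<30)&(g>150)]='W';ch[g<75]='d';ch[((h[...,0]<7)|(h[...,0]>174))&(h[...,1]>150)]='r'
print("   ",''.join(str((x//10)%10) for x in range(x0,x1)))
for y in range(y0,y1,3): print(y,''.join(ch[y,x0:x1]))
E
```

```text
t 40.23 pos [ 484.8  -270.97  126.62] yaw 1.7274 shift [0.042 0.025 2.669] turn 0.055 F [ 0.4  0.2 -2.1] q6 -0.69 q1 -0.53
hole px [253.37377418 189.63473471]
    000001111111111222222222233333333334444444444555555555566666666667777777777888888888899999999990000000000
160 ............WW..........WWWWW..................W.................W.......WWWW...WWW.....WWWW......WW..WW.
163 ............WW..........WWWWW..................W.................W.......WWW....WWW.....WWWW......WW.WWW.
166 ..........W...W.........WWWWW............................................WWW....WW......WWWW.....WWWWWW..
169 ..........WWWWWWWW......WWWWW............................................WWW....WWWW....WWW...W.WWWWWWW..
172 ..........WWWWWWWWWWWW....WWW.....................................WW....WWWW....WWW....WWWWW..WWWWWWWWW.W
175 ..........WWWWWWWWWWWWW...WWW....W................................WW....WWWW....WWW....W.WWW.WWWWWWWWW.WW
178 .................WWWW......WW........WWWWWWWWWWWWWWWWWWWWWWWW.....WW....WWW.....WWW....WW.WWWWWWWWWWW..WW
181 ............WWWW........WW..W........WWWWWWWWWWWWWWWWWWWW
[... 888 characters left out ...]
.....W..............W.WWW.WWWWWW.WW.W..W
208 .........W..WWWWWW...WW................................................W.............W.WW.WWWWWWWW.WWW...
211 .........W..WWWWWW..WW...W.............................................................W..WWWWWW.W.......
214 .........W..WWWWWWWWWW............................................r.....W.............W..WW.W.WW..W......
217 .........W............................................................................W..W.WW.WW.........
220 .........W..W.............W.........................................................W...WW...............
223 .........W...............W...rr......r................................W............................W.....
```

move_arm:
  steps:
    - [[0.04,0.02,0],0,1]
    - [[0,0,0.6],0,1]
    - [[0,0,0.4],0,1]
    - [[0,0,0.3],0,1]
    - [[0,0,0.3],0,1]
    - [[0,0,0.3],0,1]
    - [[0,0,0.3],0,1]
    - [[0,0,0.2],0,1]
    - [[0,0,0.15],0,1]
    - [[0,0,0.06],0,1]
    - [[0,0,0],0,1]
    - [[0,0,0],0,1]

```text
t: 41.28
ee_pos: [485.4, -269.0, 60.8]
orientation: [2.039, 2.389, 0.0]
ft_force: [-0.4, 0.6, -1.5]
width: 21.9
grasp_force: 29.9
```

Seated to within a millimetre. Open the gripper and withdraw straight up.

move_arm:
  steps:
    - [[0,0,0],0,0.4]
    - [[0,0,0],0,0.4]
    - [[0,0,0],0,0.4]
    - [[0,0,0],0,0.4]
    - [[0,0,-0.2],0,0.4]
    - [[0,0,-0.5],0,0.4]
    - [[0,0,-1],0,0.4]
    - [[0,0,-1],0,0.4]
    - [[0,0,-1],0,0.4]
    - [[0,0,-1],0,0.4]
    - [[0,0,0],0,0.4]
    - [[0,0,0],0,0.4]

```text
t: 42.28
ee_pos: [486.2, -269.4, 179.9]
orientation: [2.037, 2.387, 0.001]
ft_force: [-0.4, 0.4, -0.1]
width: 52.6
grasp_force: 0.0
```

```bash
python3 - <<'E'
from h import *
np.set_printoptions(precision=1,suppress=True)
go([485,-270,170]);print(ctrl.get_obs()["width"])
c=shot("wrist")
print([(round(float(b["p"]),2),np.round(b["rect"],1).tolist(),) for b in cams.boxes_of("wrist","puller")][:3],proj(c,[484.4,-269.9,117]),proj(c,[484.4,-269.9,58]))
t=shot("top");im=t[0];save(im,"top9.png")
h=cv2.cvtColor(im,cv2.COLOR_RGB2HSV).astype(int);g=im.astype(int).sum(2)/3
ch=np.full(g.shape,'.');ch[(h[...,1]<25)&(g>200)]='#';ch[(h[...,0]>12)&(h[...,0]<35)&(h[...,1]>110)&(g>90)]='B';ch[g<60]='d'
print(proj(t,[570.3,-5.9,50]))
for y in range(185,225): print(y,''.join(ch[y,200:285]))
E
```

```text
t 42.28 pos [ 486.2 -269.4  179.9] yaw 1.7287 shift [-0.  -0.1  0.4] turn None F [-0.4  0.4 -0.1] q6 -0.69 q1 -0.53
52.64933482722276
[(0.96, [139.1, 193.7, 68.9, 53.2]), (0.67, [251.4, 183.0, 27.9, 46.8]), (0.18, [371.0, 242.6, 17.3, 12.6])] [251.4 193.3] [251.5 179.5]
[251.7 201.5]
185 BBBBBB..#######ddddd...dd..............................BBBBB...............d...d...dd
186 BBBBBB.###.###....ddd..d...............................BBBBB.......dd......d.....ddd.
187 BBBBB..##..###......ddd...............................dd..dB.......dd......d.dddd....
188 BBBBB..###.###d.....dd.d..............................ddd.................d.d...d...d
189 BBBBB.###..##......#..d..............................dd.dd................dddd.d.dddd
190 BBBB..###.###....##.#.#.#............................ddd.d................ddddddddddd
191 BBBB..##..##.d.dd.........#...........................dddd...............ddd.ddd.dddd
192 BBBB..##.###...d...........#.#........................d..................ddd.dddddddd
193 BBB..####.#..........................................ddd.................ddd.d..dd.dd
194 B
[... 2084 characters left out ...]
dddd...............................................dd.d..d..dd..d..d.d
218 dddddddddddddddddddddd...........................................dd..........d...d..d
219 dddddddddddddddddddddddddd.......................................ddd...d.dd.d.d.ddddd
220 ddddddddddddddddddddddddddddd....................................dddddd.dd.dddd.d.ddd
221 ddddddddddddddddddddddddddddddddd...............................dd..dd..dd.dd..ddd.d.
222 ddddd..d.ddddddddddddddddddddddddddd............................d..d....d...dd.d.d..d
223 ddddd....dddddddddddddddddddddddddddddd.........................d.d...dd.....dd.d....
224 dddd...dddddd.ddddddddddddddddddddddddddddd.....................dd........d..........
```

```bash
python3 -c "
from workcell import ctrl
print(ctrl.close_job())"
```

```text
the job is handed in; nothing more can be done
None
```

The plate is home on the post's neck under the head, the puller is back upright in the wooden block's hole and released, and I handed the job in at about 42 s of 72 without seeing the verdict. The puller slipped in the first grip, so I unhooked and regripped once, and step 1 may first have been met during that first pull.

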